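# Brace the tablet counter's free-spinning disc and slacken its clamp knob

### The job

The tablet counter is being changed over to another tablet size, so its slotted disc has to be unclamped, but the disc just spins round with the knob unless it is held. Take the red-handled disc stop off the wall of the blue kit tray and hook it over the sill of the cut-out at the top of the counter's bowl, so that it hangs there by itself with its tongue fully down in one of the disc's edge pockets; then turn the black clamp knob anticlockwise a quarter turn, right to its end. Leave the stop hanging in place for the disc change and do not push the other things on the table about.

Things in the scene. Friction and masses are not known exactly. Their poses are not given: they have to be found in the camera images.
- counter: Tablet counter: fixed white machine, base 240 (x) by 190 (y) by 60 mm high, panel at its front (-x), steel chute behind. Origin on the table straight under the middle of the disc; z up. On it a steel bowl 234 mm across with a white slotted disc, on one axis that leans 35 degrees from vertical to the front: along (-0.574, 0, 0.819) in these axes, through the point 175 mm above the origin.
- sill (a point): Middle of the top edge of the straight sill in the cut-out at the highest part of the bowl. x: uphill, radially out from the disc's axis (which passes at x = -115 mm); y: along the sill; z: along the disc's axis, outwards. The sill wall is 4 mm thick (x -2 to +2), 60 mm long, its top 1 mm above the disc's face; its outer face is free for 50 mm down. Blue cheeks at y = +-30 mm stand 11 mm above it.
- bowl: The bowl, fixed on the counter, same axes as sill; origin on the disc's axis in the plane of the disc's top face. Wall 4 mm thick, outer radius 117 mm, standing above the disc's face by 30 mm in the lower (front) half and 12 mm in the upper half. Black floor 15 mm under the disc's face.
- disc (a joint): Turn of the white disc, rad, anticlockwise positive (right-handed about sill's z); spins freely, no end stops. Disc 220 mm across, 10 mm thick, with 24 pockets open at the edge, every 15 degrees (0.2618 rad), each 15 to 17 mm wide, from radius 95 to 110 mm, right through, showing the black bowl floor. A pocket stands at the middle of the sill when this value is a multiple of 0.2618.
- knob (a joint): Turn of the clamp knob relative to the disc, rad: 0 clamped, grows anticlockwise, end stop at 1.6 (a quarter turn). It takes about 0.2 N m to turn and stays where it is left. If the disc is not held, knob and disc turn together and this value does not change.
- knob_grip (a point): On the disc's axis, 27 mm above the disc's face: the height to grip the clamp knob's black bar, 60 mm long, 14 mm wide, 27 mm high (12 to 39 mm above the disc's face), on a steel collar 42 mm across. x along the bar, z along the disc's axis, outwards. The bar lies along sill's x when disc + knob = 0.
- stop: Disc stop: bent steel strap with a red handle, 120 g, loose. Origin on the underside of the bridge, at the inner face of the outer leg; x from tongue to outer leg, z up. Handle x -15 to 7, 14 wide in y, z 5 to 45 mm. Outer leg x 0 to 5, 24 wide, down to z -45, flared toe to -57. Bridge z 0 to 5, 24 wide (9 for x under -4). Tongue x -15 to -9, 9 wide, down to z -11. Gap for the wall: x -9 to 0.
- stop_handle (a point): On the stop's red handle, at (-4, 0, 33) mm in the stop's axes: a point to grip, fingers closing along y. With the stop in place on the counter, its axes lie along those of sill and it rests on the sill. It can slide in y between the cheeks: as the knob is turned, disc and stop run along with it by up to 36 mm until a cheek holds them.
- tongue_tip (a point): Middle of the lower end of the stop's tongue, at (-12, 0, -11) mm in the stop's axes. When the stop hangs properly it lies about 10 mm to the -x side of sill and 11 mm below it, in sill's axes.
- kit: The blue kit tray, fixed, open-topped, 150 mm (x) by 100 mm (y) by 70 mm high, walls 4 mm; origin under its middle. The stop hangs on its +x wall with its outer leg outside. It stands to the left or the right of the counter.
- count_tray: A flat white tray, fixed, 150 by 100 by 16 mm, with groups of pink tablets, on the other side of the counter; origin under its middle. Not used.
- jar: Clear open jar with pink tablets, 76 mm across, 90 mm high, under the chute behind the counter; origin under its middle. Leave it there.
- hood: The counter's clear feed hood, taken off, about 80 by 150 by 68 mm high, beyond the counter on the right; origin 35 mm beyond the middle of its underside. Leave it there.
- spatula: Counting spatula, 180 mm long, lying flat on the right, beside the tray there. Leave it there.
- stock_jar: White capped jar, 56 mm across, 95 mm high, on the left behind the counter; origin under its middle. Leave it there.
- glove_box: White glove box, 120 by 230 by 75 mm, on the far left; origin under its middle. Leave it there.
There are look-alikes about, which are no part of the job. Of the things that look like the stop, the smaller one is meant.

How it is judged:
By the outcome, as a careful person would: the job done as asked, in the order asked, and still so for the second after the job is handed in, with the robot touching nothing.
It also fails if it takes over 61 s, if anything falls off the work surface, if the arm or the gripper's body presses on something with over 40 N, if the wrist force passes 120 N, or if a joint passes its speed limit or range.

### The arm

A 6-joint arm with a two-finger parallel gripper is mounted at the origin on the work surface. World frame = base frame: x ahead of the robot, y to its left, z up, the work surface at z = 0. Lengths are in m, angles in rad, forces in N, time in s.
With the tool pointing down it reaches from about 0.275 to 0.75 m from the base axis. Payload 10.2 kg.
Tool frame: the origin (TCP) lies at the very end of the fingers, on their centre line; the grasp point (between the pads) lies 19 mm behind it; z points along the fingers, y is the direction in which the jaws open and shut (so a half turn about z gives the same grasp; the last joint's range is limited). The gripper opens to 85 mm and grips with 20 to 120 N. Pads are 22 mm wide; open, the fingers measure 114 mm over their backs; the gripper's body (76 mm by 85 mm) begins 54 mm behind the grasp point. The pads swing forward as they close: fully open they stand 13 mm farther back than shut.
Start: joints at [1.09, 0.313, 1.498, -0, 1.331, -0.223], TCP at [0.134, 0.508, 0.231] pointing down, gripper open.
Joint ranges: [-2.94, 2.94], [-0.97, 2.17], [0.19, 2.56], [-1.23, 4.37], [0.02, 3.11], [-2.88, 2.88]. Speed limits (rad/s): [2.39, 2.39, 3.01, 3.14, 3.14, 3.14].

### API

Orientations are given as a 3x3 rotation matrix whose columns are the frame's x, y, z axes.
In Python, from workcell import r gives the robot as it stands. The module is installed in compiled form; this text tells all that it offers.
- The arm moves only by the tool send_rows, never from a script. Its argument "commands" is a list that holds one entry, the list of rows, each a list of 4 numbers: the shift along the tool's x, y, z in m, then the turn about the tool's z in degrees. A call has 1 to 20 rows; each row is the pose to reach, as a shift and turn from the pose commanded when the call began, along the tool's axes at that moment; what a row does not reach only later rows make up. A row lasts 1/10 s, in which the tool goes at most 50 mm and 8.59 degrees, less where a joint would pass 70% of its speed; a pose out of reach is approached as far as the arm can. A call with a gripper value outside its range is refused whole. "claw" is the gripper's target within -1 to 1 (shut at 1, half-way at 0, fully open at -1), set as the call begins (left out, the last holds). The fingers move at their own pace and stop on an object; "squeeze" is the grip in N (left out, the last holds). Time passes only in rows, so rows that repeat a pose let the fingers close. It gives the time, the measured TCP pose, the force and the opening at its end, in the units of the state.
- r.get_obs(): the state, without advancing time (a new reading comes with each control period).
- r.read_camera(name): name is "scene" or "top" or "wrist"; returns the picture (384x512x3 uint8, red, green, blue); there is no depth.
- r.camera_model(name): a dict with "fov_y" (degrees; the focal length in pixels is half the picture's height over the tangent of half this angle, whatever the lens; pixels are square), "cx", "cy" (the principal point, pixels), "k1" (the pictures are not rectified: a ray, as slopes to the right and down, at radius r is drawn at 1 + k1 r^2 times it, then the intrinsics apply), "view" (4x4, takes a point from world to camera coordinates); the wrist camera has in their place "tool_from_camera" (4x4, takes a point from camera to tool coordinates, whose origin is the TCP and whose axes are the flange's). Camera axes: x right, y down, z forward; pixel columns grow to the right and rows downward; lengths in m; the calibration is good to about 2 mm. A picture is of the moment at which its call begins: read the wrist's pose just before it. camera_model takes no time and is no camera call.
- r.hand_in(): hands the job in, once; it reports no verdict.
The state is a dict: "time_s": time; "joints": joint angles; "qd": joint speeds; "tau": joint torques, N m; "ee_pos": TCP position; "tool_rot": TCP orientation; "contact_force": force on the tool from outside, world axes, zero at the start; "wrist_torque": the same for the moment, N m; "width": opening from 0.0 (shut) to 1.0 (fully open).
Only numpy, scipy, OpenCV 4.12 (cv2) and the standard library are available. Lean on these libraries where they do the work, as an engineer would, in place of code of your own. Each camera call takes 0.05 s, during which the arm holds its last target.

## Working session

There is one attempt and no reset: what is moved stays moved. The work goes in short steps, Python scripts to look and compute and a tool call to move; the robot and the scene stay as the last step left them, time stands still between calls to the robot, and variables do not carry over. Pictures are saved under pics/ and viewed, and the job is handed in when it is done.

Besides the shell and the picture viewer there is one more tool, called after "Call:" as name(argument=value, ...) on one line, values as JSON. send_rows: Moves the arm, as the interface text tells. Its arguments: {"type":"object","properties":{"commands":{"type":"array","items":{"type":"array","items":{"type":"array","items":{"type":"number"}}}},"claw":{"type":"number"},"squeeze":{"type":"number"}},"required":["commands"]}

```bash
mkdir -p pics
cat > h.py <<'E'
import numpy as np, cv2
from workcell import r
def snap(n,f):
    im=r.read_camera(n); cv2.imwrite('pics/'+f,im[:,:,::-1]); return im
E
python3 - <<'E'
from h import *
np.set_printoptions(precision=4,suppress=True)
for n in ("scene","top","wrist"):
    snap(n,n+'0.png'); print(n,r.camera_model(n))
o=r.get_obs(); print(o)
E
```

```text
scene {'fov_y': 51.61881252454434, 'cx': 256.37649662246343, 'cy': 188.44916018155473, 'k1': -0.1301889255010933, 'view': array([[ 0.2354,  0.9717, -0.0183, -0.1606],
       [ 0.6932, -0.181 , -0.6977, -0.1993],
       [-0.6813,  0.1515, -0.7162,  1.6332],
       [ 0.    ,  0.    ,  0.    ,  1.    ]])}
top {'fov_y': 44.067478573785586, 'cx': 258.01914580137674, 'cy': 182.98565725502075, 'k1': -0.11273534428397039, 'view': array([[ 0.0197, -0.9998, -0.0015,  0.0339],
       [-0.9783, -0.0189, -0.2065,  0.5048],
       [ 0.2064,  0.0055, -0.9784,  1.4892],
       [ 0.    ,  0.    ,  0.    ,  1.    ]])}
wrist {'fov_y': 71.60050384106935, 'cx': 254.02940585022893, 'cy': 189.70501911620914, 'k1': -0.023868712564183634, 'tool_from_camera': array([[-0.0001, -0.9448, -0.3276,  0.0844],
       [ 1.    , -0.0001,  0.    , -0.0015],
       [-0.0001, -0.3276,  0.9448, -0.1439],
       [ 0.    ,  0.    ,  0.    ,  1.    ]])}
{'time_s': 0.15, 'joints': array([ 1.0896,  0.3133,  1.4982, -0.    ,  1.331 , -0.2234]), 'qd': array([ 0.0031, -0.0011, -0.0036,  0.0015, -0.0002,  0.0012]), 'tau': array([  0.0018, -41.2363, -25.98  ,  -0.0001,   0.0032,   0.    ]), 'ee_pos': array([0.1338, 0.5075, 0.2309]), 'tool_rot': array([[-0.967 ,  0.2549, -0.0004],
       [ 0.2549,  0.967 , -0.0009],
       [ 0.0002, -0.0009, -1.    ]]), 'contact_force': array([ 0.3092, -0.9175,  0.6016]), 'wrist_torque': array([-0.082 , -0.0229,  0.0139]), 'width': 1.0009484289192006}
```

View pics/scene0.png

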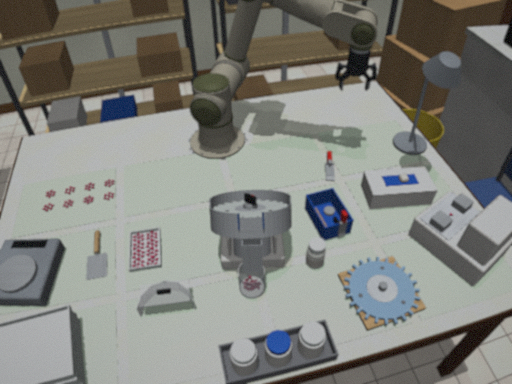

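View pics/top0.png

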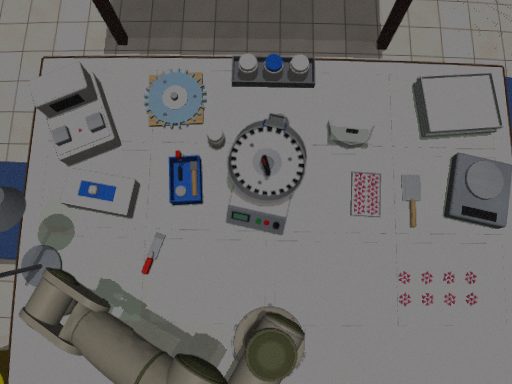

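View pics/wrist0.png

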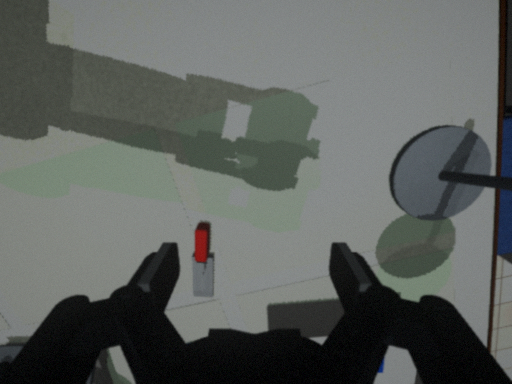

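The scene shows the kit on the left, with a red handle at its far wall (top px 180,155). The look-alike lies on the table at px 150,263, and the counter disc is around (267,160). Next I'll zoom in and measure.

```bash
cat >> h.py <<'E'
def K(m,h=384): return h/2/np.tan(np.radians(m['fov_y'])/2)
def undist(m,u,v):
    f=K(m); pd=np.array([(u-m['cx'])/f,(v-m['cy'])/f]); rd=np.hypot(*pd); rr=rd
    for _ in range(30): rr=rd/(1+m['k1']*rr*rr)
    return pd*(rr/rd if rd>0 else 1)
def campose(n,ee=None,R=None):
    m=r.camera_model(n)
    if n=='wrist':
        T=np.eye(4);T[:3,:3]=R;T[:3,3]=ee
        return m,T@m['tool_from_camera']
    return m,np.linalg.inv(m['view'])
def ray(mp,u,v):
    m,C=mp; d=undist(m,u,v); w=C[:3,:3]@np.array([d[0],d[1],1]); return C[:3,3],w/np.linalg.norm(w)
def onplane(mp,u,v,z=0.,n=(0,0,1),p=None):
    o,d=ray(mp,u,v); n=np.array(n,float); p=np.array([0,0,z]) if p is None else p
    return o+d*((p-o)@n)/(d@n)
def tri(r1,r2):
    o1,d1=r1;o2,d2=r2
    A=np.array([d1,-d2]).T; s=np.linalg.lstsq(A,o2-o1,rcond=None)[0]
    a=o1+d1*s[0];b=o2+d2*s[1]; return (a+b)/2,np.linalg.norm(a-b)
def proj(mp,P):
    m,C=mp; p=np.linalg.inv(C)@np.append(P,1); x=p[:2]/p[2]; x=x*(1+m['k1']*(x@x)); return x*K(m)+[m['cx'],m['cy']]
E
python3 - <<'E'
from h import *
np.set_printoptions(precision=4,suppress=True)
t=cv2.imread('pics/top0.png');s=cv2.imread('pics/scene0.png')
cv2.imwrite('pics/t_c.png',cv2.resize(t[105:245,160:310],None,fx=4,fy=4,interpolation=cv2.INTER_CUBIC))
cv2.imwrite('pics/s_c.png',cv2.resize(s[170:310,200:360],None,fx=4,fy=4,interpolation=cv2.INTER_CUBIC))
mt=campose('top');ms=campose('scene')
print(onplane(mt,180,155,.10),onplane(mt,186,180,.07),onplane(mt,266,165,.2),onplane(mt,258,215,.06))
E
```

```text
[0.5807 0.2949 0.1   ] [0.5057 0.2761 0.07  ] [0.5277 0.0204 0.2   ] [0.3981 0.0417 0.06  ]
```

View pics/t_c.png

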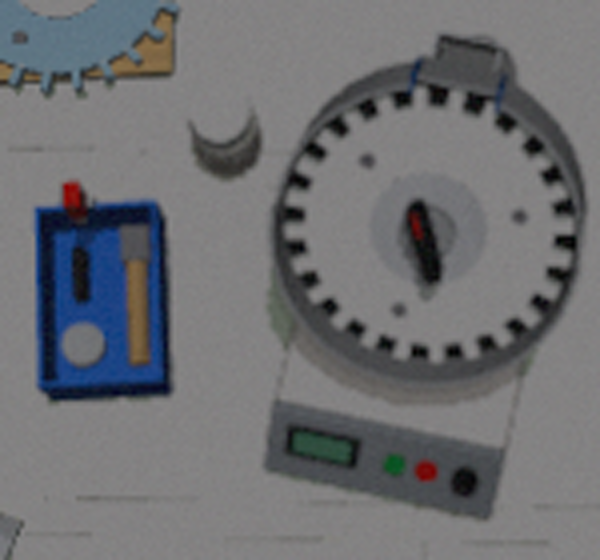

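View pics/s_c.png

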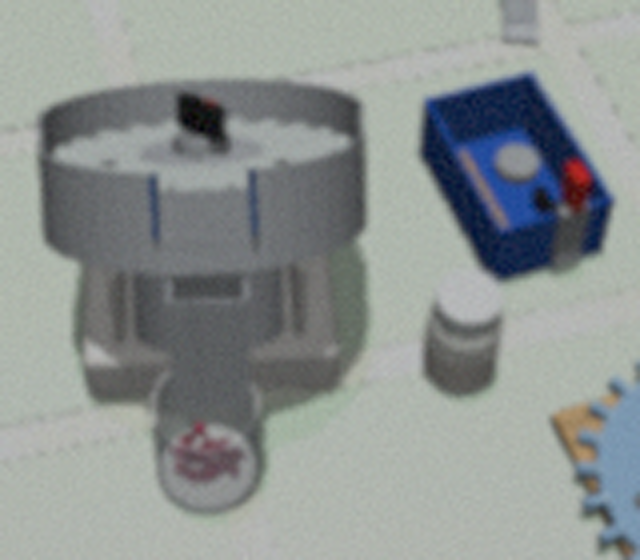

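```bash
cat > m1.py <<'E'
from h import *
np.set_printoptions(precision=4,suppress=True)
t=cv2.imread('pics/top0.png');s=cv2.imread('pics/scene0.png')
mt=campose('top');ms=campose('scene')
def red(im,x0,x1,y0,y1):
    hsv=cv2.cvtColor(im,cv2.COLOR_BGR2HSV); m=((hsv[...,0]<10)|(hsv[...,0]>170))&(hsv[...,1]>140)&(hsv[...,2]>70)
    q=np.zeros_like(m); q[y0:y1,x0:x1]=m[y0:y1,x0:x1]; v,u=np.nonzero(q); return u.mean(),v.mean(),len(u),u.min(),u.max(),v.min(),v.max()
a=red(t,165,200,140,175);b=red(s,330,360,200,230);print(a,b)
print(tri(ray(mt,*a[:2]),ray(ms,*b[:2])))
def blue(im,x0,x1,y0,y1):
    hsv=cv2.cvtColor(im,cv2.COLOR_BGR2HSV); m=(abs(hsv[...,0].astype(int)-112)<15)&(hsv[...,1]>130)
    q=np.zeros(m.shape,np.uint8); q[y0:y1,x0:x1]=m[y0:y1,x0:x1]; 
    c=max(cv2.findContours(q,cv2.RETR_EXTERNAL,cv2.CHAIN_APPROX_NONE)[0],key=cv2.contourArea);return c
c=blue(t,160,210,145,212); print(cv2.minAreaRect(c)); bx=cv2.approxPolyDP(cv2.convexHull(c),3,True)[:,0]
for p in bx: print(p,onplane(mt,*p,.07))
E
python3 m1.py
```

```text
(np.float64(177.5), np.float64(153.5), 24, np.int64(176), np.int64(179), np.int64(151), np.int64(156)) (np.float64(343.92452830188677), np.float64(215.0), 53, np.int64(341), np.int64(347), np.int64(210), np.int64(221))
(array([0.5851, 0.3023, 0.1008]), np.float64(0.0015141024222938527))
((185.0, 180.0), (48.0, 32.0), 90.0)
[198 156] [0.5865 0.241  0.07  ]
[201 202] [0.4348 0.2244 0.07  ]
[173 204] [0.4265 0.314  0.07  ]
[169 157] [0.5815 0.336  0.07  ]
```

Call:
send_rows(commands=[[[-0.03, -0.01, -0.04, -3], [-0.07, -0.025, -0.08, -6], [-0.11, -0.04, -0.09, -9], [-0.15, -0.055, -0.09, -12], [-0.19, -0.07, -0.09, -15], [-0.23, -0.085, -0.09, -15], [-0.27, -0.1, -0.09, -15], [-0.31, -0.115, -0.09, -15], [-0.35, -0.13, -0.09, -15], [-0.36, -0.13, -0.09, -15], [-0.36, -0.13, -0.09, -15]]])

```text
time_s: 1.25
ee_pos: [0.4496, 0.2896, 0.3206]
tool_rot: [[-1.0, -0.002, -0.001], [-0.002, 1.0, -0.0], [0.001, -0.0, -1.0]]
contact_force: [-0.6, -0.9, -0.4]
width: 0.996
```

Run:
```python
from h import *
np.set_printoptions(precision=4,suppress=True)
o=r.get_obs(); print(o['time_s'],o['ee_pos'],o['tool_rot'],o['joints'])
np.savez('w1.npz',p=o['ee_pos'],R=o['tool_rot']); im=snap('wrist','w1.png')
```

```text
1.25 [0.4496 0.2896 0.3206] [[-1.     -0.0019 -0.0012]
 [-0.0019  1.     -0.0003]
 [ 0.0012 -0.0003 -1.    ]] [ 0.353   0.2901  1.2982  0.0002  1.5545 -1.2197]
```

View pics/w1.png

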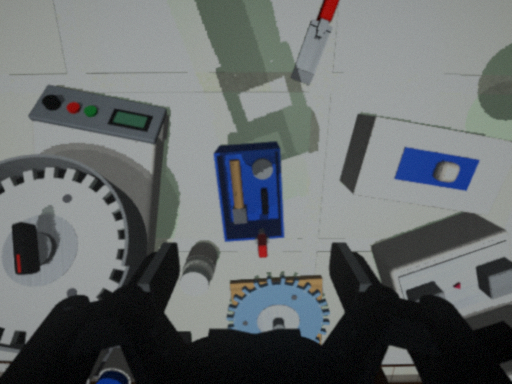

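The wrist view shows the kit with the handle at px (263,244) and the counter to the left of it. I'll zoom in for the corners.

Run:
```python
from h import *
np.set_printoptions(precision=4,suppress=True)
t=cv2.imread('pics/w1.png')
cv2.imwrite('pics/w1c.png',cv2.resize(t[135:265,205:305],None,fx=4.5,fy=4.5,interpolation=cv2.INTER_CUBIC))
```

```text
(no output)
```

View pics/w1c.png

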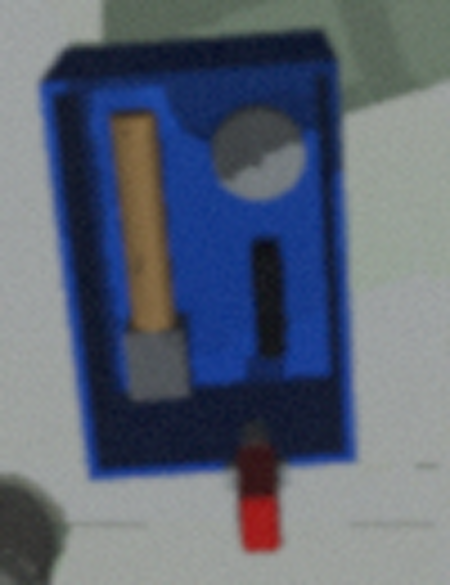

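Run:
```python
from h import *
np.set_printoptions(precision=4,suppress=True)
d=np.load('w1.npz'); mp=campose('wrist',d['p'],d['R'])
f=lambda x,y,z:onplane(mp,205+(x+.5)/4.5-.5,135+(y+.5)/4.5-.5,z)
c=[f(*q,.07) for q in ((42,85),(340,65),(92,478),(355,460))]
for q in c: print(q)
print('sizes',np.linalg.norm(c[0]-c[1]),np.linalg.norm(c[2]-c[3]),np.linalg.norm(c[0]-c[2]),np.linalg.norm(c[1]-c[3]))
v=(c[2]-c[0]+c[3]-c[1]); print('yaw',np.degrees(np.arctan2(v[1],v[0])))
v=(c[0]-c[1]+c[2]-c[3]); print('yaw y',np.degrees(np.arctan2(-v[0],v[1])))
print('handle top', f(241,550,.115),f(279,550,.115),f(241,497,.115),f(279,497,.115),f(260,523,.115))
```

```text
[0.444  0.2279 0.07  ]
[0.4371 0.327  0.07  ]
[0.5924 0.2396 0.07  ]
[0.5846 0.3376 0.07  ]
sizes 0.09928892407367888 0.09829957524122039 0.1488315903030561 0.14783582971265855
yaw 4.295121180739304
yaw y -175.74611359983876
handle top [0.594  0.2946 0.115 ] [0.594  0.3075 0.115 ] [0.5735 0.2945 0.115 ] [0.5735 0.3071 0.115 ] [0.5835 0.3009 0.115 ]
```

Call:
send_rows(commands=[[[-0.04, 0.003, 0.02, -2], [-0.09, 0.007, 0.06, -4.2], [-0.13, 0.011, 0.1, -4.2], [-0.134, 0.011, 0.14, -4.2], [-0.134, 0.011, 0.17, -4.2], [-0.134, 0.011, 0.17, -4.2], [-0.134, 0.011, 0.17, -4.2]]], claw=0)

```text
time_s: 2.0
ee_pos: [0.5822, 0.3029, 0.153]
tool_rot: [[-0.997, -0.079, 0.001], [-0.079, 0.997, 0.0], [-0.001, 0.0, -1.0]]
contact_force: [0.7, 0.2, 1.0]
width: 0.5
```

Run:
```python
from h import *
np.set_printoptions(precision=4,suppress=True)
o=r.get_obs(); print(o['time_s'],o['ee_pos'],o['tool_rot'],o['width'])
np.savez('w2.npz',p=o['ee_pos'],R=o['tool_rot']); im=snap('wrist','w2.png')
```

```text
2.0 [0.5822 0.3029 0.153 ] [[-0.9969 -0.0788  0.001 ]
 [-0.0788  0.9969  0.0005]
 [-0.001   0.0004 -1.    ]] 0.500253452007387
```

View pics/w2.png

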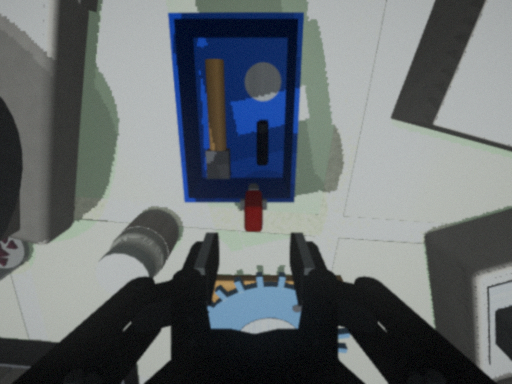

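Run:
```python
from h import *
np.set_printoptions(precision=4,suppress=True)
d=np.load('w2.npz'); mp=campose('wrist',d['p'],d['R'])
t=cv2.imread('pics/w2.png');cv2.imwrite('pics/w2c.png',cv2.resize(t[165:285,180:330],None,fx=5,fy=5,interpolation=cv2.INTER_CUBIC))
hsv=cv2.cvtColor(t,cv2.COLOR_BGR2HSV); m=((hsv[...,0]<10)|(hsv[...,0]>170))&(hsv[...,1]>140)&(hsv[...,2]>40)
v,u=np.nonzero(m[180:240,235:270]); print(u.min()+235,u.max()+235,v.min()+180,v.max()+180)
for v in (204,218,232): print(onplane(mp,246,v,.115),onplane(mp,262,v,.115))
print(r.get_obs()['ee_pos'])
```

```text
245 261 191 230
[0.5722 0.2948 0.115 ] [0.5713 0.3065 0.115 ]
[0.5835 0.2955 0.115 ] [0.5826 0.3075 0.115 ]
[0.5953 0.2964 0.115 ] [0.5943 0.3086 0.115 ]
[0.5828 0.303  0.1543]
```

View pics/w2c.png

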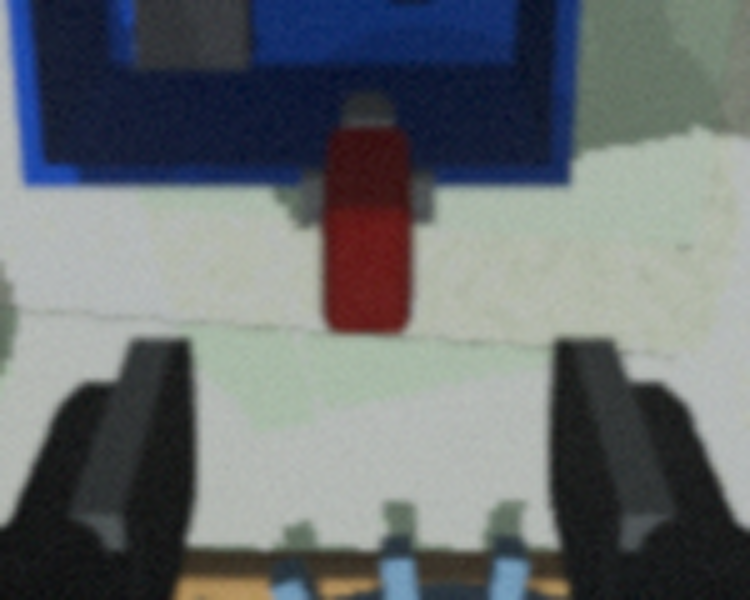

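Call:
send_rows(commands=[[[-0.001, -0.001, 0.025, 0], [-0.001, -0.001, 0.045, 0], [-0.001, -0.001, 0.06, 0], [-0.001, -0.001, 0.066, 0], [-0.001, -0.001, 0.066, 0], [-0.001, -0.001, 0.066, 0]]], claw=0)

```text
time_s: 2.65
ee_pos: [0.5844, 0.3011, 0.0868]
tool_rot: [[-0.997, -0.077, 0.002], [-0.077, 0.997, 0.001], [-0.002, 0.0, -1.0]]
contact_force: [0.0, 0.5, -0.1]
width: 0.501
```

Run:
```python
from h import *
np.set_printoptions(precision=4,suppress=True)
o=r.get_obs(); print(o['time_s'],o['ee_pos'],o['contact_force'],o['width'])
im=snap('wrist','w3.png'); o=r.get_obs();print(o['ee_pos'])
```

```text
2.65 [0.5844 0.3011 0.0868] [ 0.0341  0.5058 -0.1248] 0.500966594695448
[0.5844 0.301  0.0868]
```

View pics/w3.png

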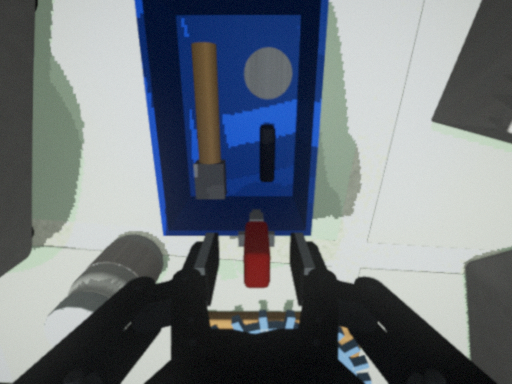

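Call:
send_rows(commands=[[[0, 0, 0, 0], [0, 0, 0, 0], [0, 0, 0, 0], [0, 0, 0, 0], [0, 0, 0, 0], [0, 0, 0, 0]]], claw=1, squeeze=25)

```text
time_s: 3.3
ee_pos: [0.5841, 0.3009, 0.0858]
tool_rot: [[-0.997, -0.077, 0.001], [-0.077, 0.997, 0.0], [-0.001, 0.0, -1.0]]
contact_force: [-0.7, -0.0, 5.5]
width: 0.153
```

Call:
send_rows(commands=[[[0, 0, -0.01, 0], [0, 0, -0.02, 0], [0, 0, -0.03, 0], [0, 0, -0.033, 0], [0, 0, -0.033, 0]]])

```text
time_s: 3.8
ee_pos: [0.5839, 0.3008, 0.1189]
tool_rot: [[-0.997, -0.077, 0.0], [-0.077, 0.997, 0.0], [-0.0, 0.0, -1.0]]
contact_force: [-0.2, -0.2, -1.8]
width: 0.162
```

Run:
```python
from h import *
np.set_printoptions(precision=4,suppress=True)
o=r.get_obs(); print(o['time_s'],o['ee_pos'],o['contact_force'],o['width'])
im=snap('wrist','w4.png'); o=r.get_obs();print(o['ee_pos'])
```

```text
3.8 [0.5839 0.3008 0.1189] [-0.1879 -0.1898 -1.7972] 0.1621270514926235
[0.5837 0.3008 0.1183]
```

View pics/w4.png

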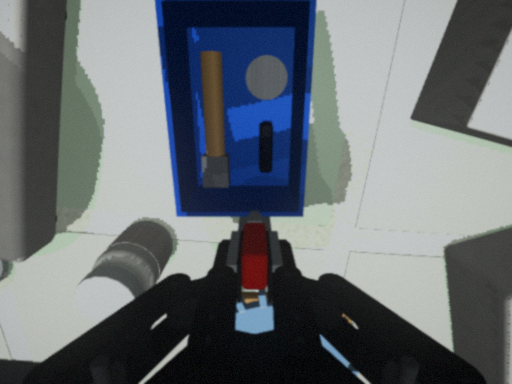

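Call:
send_rows(commands=[[[0.005, 0, 0.0, 0], [0.01, 0, 0.0, 0], [0.015, 0, 0.002, 0], [0.02, 0, 0.004, 0], [0.025, 0, 0.005, 0], [0.025, 0, 0.005, 0]]], squeeze=20)

```text
time_s: 4.45
ee_pos: [0.5582, 0.2988, 0.1132]
tool_rot: [[-0.997, -0.077, -0.001], [-0.077, 0.997, -0.0], [0.001, -0.0, -1.0]]
contact_force: [2.2, 0.8, -1.2]
width: 0.158
```

Run:
```python
from h import *
np.set_printoptions(precision=4,suppress=True)
o=r.get_obs(); print(o['time_s'],o['ee_pos'],o['contact_force'],o['wrist_torque'],o['width'])
im=snap('wrist','w5.png'); im=snap('scene','s5.png');
cv2.imwrite('pics/s5c.png',cv2.resize(im[150:270,270:390,::-1],None,fx=4,fy=4,interpolation=cv2.INTER_CUBIC))
```

```text
4.45 [0.5582 0.2988 0.1132] [ 2.1502  0.771  -1.2298] [ 0.05   -0.4796 -0.0212] 0.15804826469491323
```

View pics/w5.png

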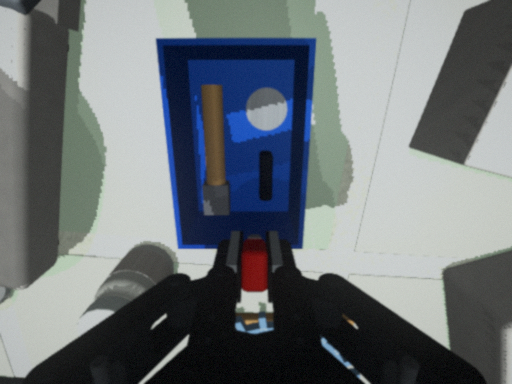

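View pics/s5c.png

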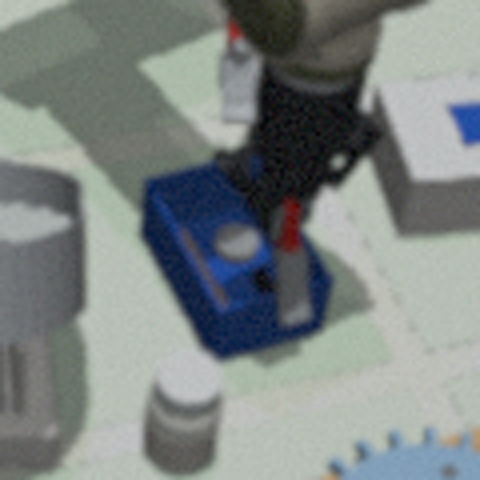

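The stop is pivoting in the pads as I intended, with about 2 N of contact force. I'll keep going.

Call:
send_rows(commands=[[[0.005, 0, 0.001, 0], [0.01, 0, 0.003, 0], [0.015, 0, 0.004, 0], [0.02, 0, 0.005, 0], [0.02, 0, 0.005, 0], [0.02, 0, 0.005, 0]]])

```text
time_s: 5.15
ee_pos: [0.5387, 0.2973, 0.1083]
tool_rot: [[-0.997, -0.077, -0.001], [-0.077, 0.997, -0.0], [0.001, -0.0, -1.0]]
contact_force: [0.6, -0.1, 0.6]
width: 0.158
```

Run:
```python
from h import *
np.set_printoptions(precision=4,suppress=True)
o=r.get_obs(); print(o['time_s'],o['ee_pos'],o['contact_force'],o['wrist_torque'],o['width'])
im=snap('wrist','w6.png'); im=snap('scene','s6.png');
cv2.imwrite('pics/s6c.png',cv2.resize(im[150:270,270:390,::-1],None,fx=4,fy=4,interpolation=cv2.INTER_CUBIC))
```

```text
5.15 [0.5387 0.2973 0.1083] [ 0.6129 -0.0972  0.5568] [-0.02   -0.297  -0.0075] 0.15830357068953818
```

View pics/w6.png

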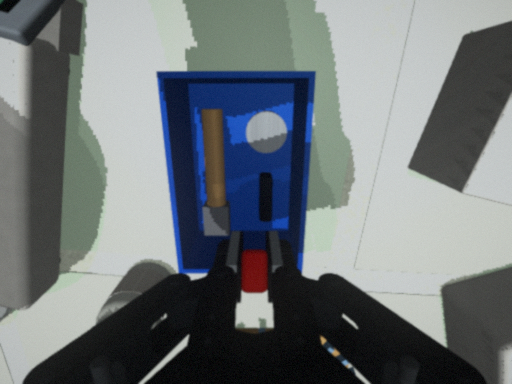

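View pics/s6c.png

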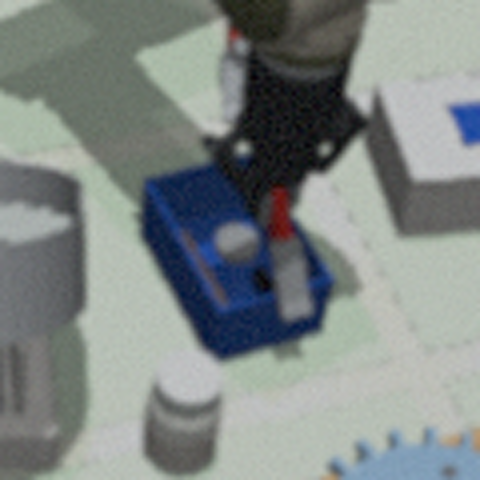

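Call:
send_rows(commands=[[[0, 0, -0.02, 0], [0, 0, -0.05, 0], [0, 0, -0.09, 0], [0, 0, -0.13, 2], [0.02, -0.02, -0.17, 4], [0.05, -0.04, -0.2, 6], [0.08, -0.07, -0.23, 8], [0.1, -0.1, -0.25, 10], [0.12, -0.13, -0.27, 12], [0.132, -0.147, -0.27, 14], [0.132, -0.147, -0.27, 15.5], [0.132, -0.147, -0.27, 15.5], [0.132, -0.147, -0.27, 15.5]]], squeeze=40)

```text
time_s: 6.55
ee_pos: [0.4188, 0.1411, 0.3777]
tool_rot: [[-0.982, 0.191, -0.002], [0.191, 0.982, 0.0], [0.002, -0.0, -1.0]]
contact_force: [-0.4, 1.0, -0.8]
width: 0.157
```

Run:
```python
from h import *
np.set_printoptions(precision=4,suppress=True)
o=r.get_obs(); print(o['time_s'],o['ee_pos'],o['tool_rot'],o['width'])
np.savez('w7.npz',p=o['ee_pos'],R=o['tool_rot'])
im=snap('wrist','w7.png'); im=snap('scene','s7.png'); snap('top','t7.png')
cv2.imwrite('pics/w7b.png',cv2.resize(cv2.imread('pics/w7.png'),(800,600),interpolation=cv2.INTER_CUBIC))
```

```text
6.55 [0.4188 0.1411 0.3777] [[-0.9816  0.1908 -0.0017]
 [ 0.1908  0.9816  0.0002]
 [ 0.0017 -0.0001 -1.    ]] 0.15683902030385813
```

View pics/w7b.png

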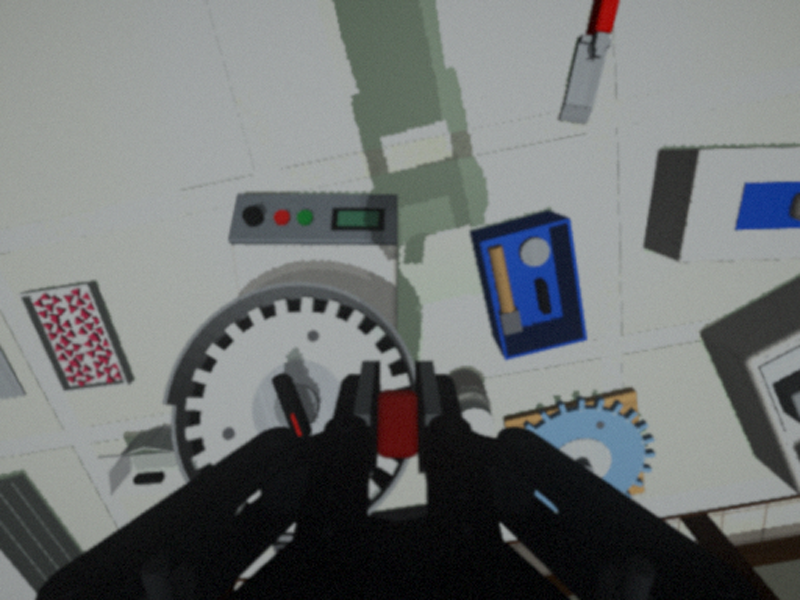

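View pics/s7.png

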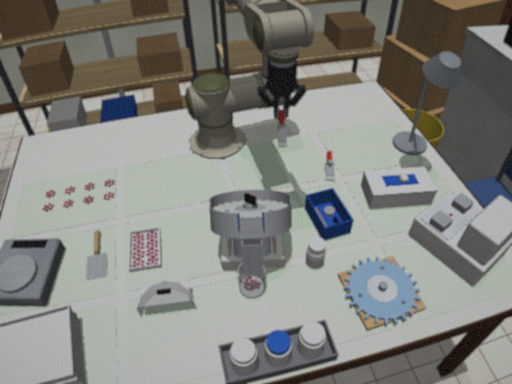

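View pics/t7.png

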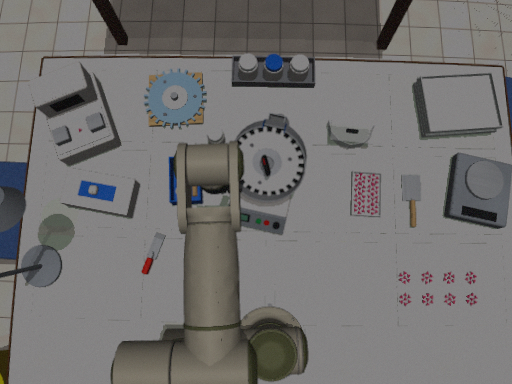

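Call:
send_rows(commands=[[[-0.03, 0.002, -0.02, 0], [-0.07, 0.004, -0.04, 0], [-0.11, 0.006, -0.04, 0], [-0.142, 0.006, -0.04, 0], [-0.142, 0.006, -0.04, 0], [-0.142, 0.006, -0.04, 0]]])

```text
time_s: 7.3
ee_pos: [0.5596, 0.1195, 0.4172]
tool_rot: [[-0.981, 0.192, -0.002], [0.192, 0.981, 0.0], [0.002, -0.0, -1.0]]
contact_force: [-0.7, 0.1, -0.7]
width: 0.154
```

Run:
```python
from h import *
np.set_printoptions(precision=4,suppress=True)
o=r.get_obs(); print(o['time_s'],o['ee_pos'],o['tool_rot'],o['width'])
np.savez('w8.npz',p=o['ee_pos'],R=o['tool_rot'])
im=snap('wrist','w8.png')
cv2.imwrite('pics/w8b.png',cv2.resize(cv2.imread('pics/w8.png'),(800,600),interpolation=cv2.INTER_CUBIC))
```

```text
7.3 [0.5596 0.1195 0.4172] [[-0.9815  0.1916 -0.002 ]
 [ 0.1916  0.9815  0.0001]
 [ 0.002  -0.0003 -1.    ]] 0.1543785077392367
```

View pics/w8b.png

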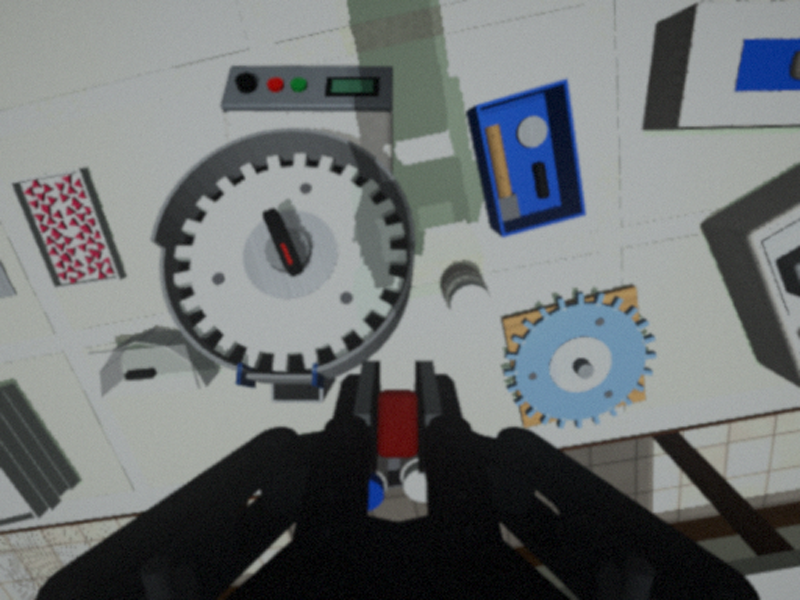

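Run:
```python
from h import *
t=cv2.imread('pics/w8.png')
cv2.imwrite('pics/w8s.png',cv2.resize(t[205:265,135:225],None,fx=8,fy=8,interpolation=cv2.INTER_CUBIC))
cv2.imwrite('pics/w8d.png',cv2.resize(t[80:260,95:275],None,fx=3.3,fy=3.3,interpolation=cv2.INTER_CUBIC))
```

```text
(no output)
```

View pics/w8s.png

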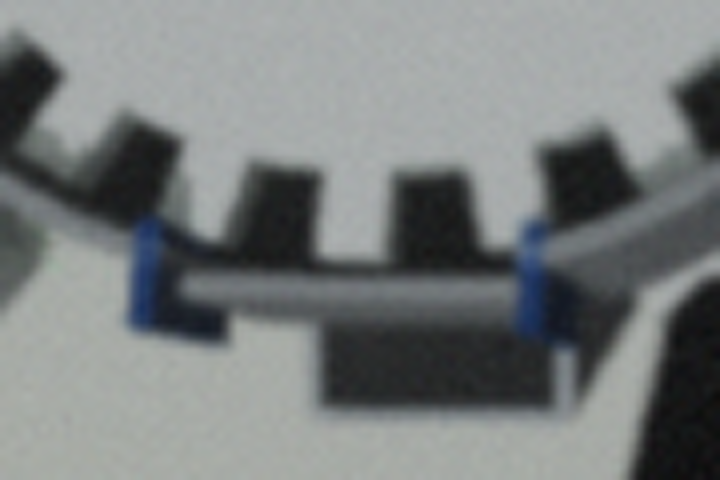

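View pics/w8d.png

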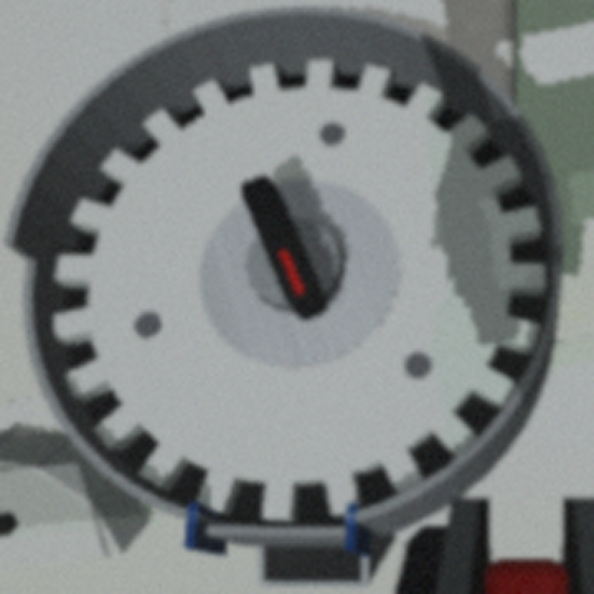

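```bash
cat > m2.py <<'E'
from h import *
from scipy.optimize import least_squares
np.set_printoptions(precision=4,suppress=True)
d=np.load('w8.npz'); mp=campose('wrist',d['p'],d['R'])
def ps(x,y): return 135+(x+.5)/8-.5, 205+(y+.5)/8-.5
def pd(x,y): return 95+(x+.5)/3.3-.5, 80+(y+.5)/3.3-.5
# picks: features in bowl frame with pixel
def frame(q):
    cx,cy,yaw=q; c,s=np.cos(yaw),np.sin(yaw); Z=np.array([[c,-s,0],[s,c,0],[0,0,1.]])
    a=np.radians(35); S=np.array([[np.cos(a),0,-np.sin(a)],[0,1,0],[np.sin(a),0,np.cos(a)]])
    R=Z@S; return np.array([cx,cy,.175]),R   # bowl origin & axes
if __name__=='__main__':
    # pocket centres' inner edges (r=95), sill ends
    inner=[pd(*q) for q in ((247,486),(311,487),(371,474),(427,441),(477,402),(511,343),(190,467),(143,435),(102,397),(75,350),(63,298),(78,243),(95,200))]
    def res(q):
        c,R=frame(q); out=[]
        for u,v in inner:
            P=onplane(mp,u,v,n=R[:,2],p=c); l=R.T@(P-c); out.append((np.hypot(l[0],l[1])-.095))
        # cheek top inner-face: y=+-.03 at top z=.012 above disc; use cheek mid x=.115
        for (u,v),y in ((ps(147,275),-.03),(ps(532,278),.03)):
            P=onplane(mp,u,v,n=R[:,2],p=c+R[:,2]*.012); l=R.T@(P-c); out+= [l[0]-.115,l[1]-y]
        return np.array(out)
    f=least_squares(res,[.52,.02,-.19]); q=f.x
    print('counter',q[:2],np.degrees(q[2])); print((f.fun*1000).round(1))
    c,R=frame(q); print('sill',c+R@np.array([.115,0,.001]),'grip',c+R[:,2]*.027)
    for u,v in inner:
        l=R.T@(onplane(mp,u,v,n=R[:,2],p=c)-c); print(np.degrees(np.arctan2(l[1],l[0])).round(1),end=' ')
    # knob bar ends (top, 39mm)
    e=[]
    for u,v in (pd(258,183),pd(313,312)):
        l=R.T@(onplane(mp,u,v,n=R[:,2],p=c+R[:,2]*.039)-c); e.append(l); print('bar',l)
    v=e[1]-e[0]; print('bar ang',np.degrees(np.arctan2(v[1],v[0])))
    np.save('q.npy',q)
E
python3 m2.py
```

```text
counter [0.5465 0.0139] -13.01066076155674
[ 0.6  1.   2.5  2.5  6.4  7.7 -0.4 -0.9  2.1  5.1  8.1  5.8  6.8 -1.8
  3.2 -3.3  7. ]
sill [ 0.6377 -0.0072  0.2418] grip [0.5314 0.0174 0.1971]
-6.2 10.0 25.2 41.2 56.8 74.0 -21.9 -37.4 -52.8 -67.7 -82.2 -97.3 -109.8 bar [-0.0258 -0.0085  0.039 ]
bar [0.0301 0.0198 0.039 ]
bar ang 26.859800386581714
```

```bash
cat > m3.py <<'E'
from m2 import *
inner=[pd(*q) for q in ((247,486),(311,487),(371,474),(427,441),(477,402),(511,343),(190,467),(143,435),(102,397),(75,350),(63,298),(78,243),(95,200))]
# tooth tips top (r=110)
tips=[pd(*q) for q in ((320,60),(263,65),(206,84),(156,114),(104,153),(73,207),(56,263))]
def fr(q):
    c,R=frame(q[:3]); return c+R[:,2]*q[3],R
def res(q,full=False):
    c,R=fr(q); out=[]
    for u,v in inner:
        P=onplane(mp,u,v,n=R[:,2],p=c); l=R.T@(P-c); out.append((np.hypot(l[0],l[1])-.095))
    for u,v in tips:
        P=onplane(mp,u,v,n=R[:,2],p=c); l=R.T@(P-c); out.append((np.hypot(l[0],l[1])-.110))
    for (u,v),y in ((ps(147,222),-.030),(ps(532,222),.030)):
        P=onplane(mp,u,v,n=R[:,2],p=c+R[:,2]*.012); l=R.T@(P-c); out+= [l[1]-y]
    return np.array(out)
f=least_squares(res,[.52,.02,-.19,0],loss='soft_l1',f_scale=.002); q=f.x
print(q,np.degrees(q[2])); print((f.fun*1000).round(1))
f0=least_squares(lambda p:res(np.append(p,0)),[.52,.02,-.19]); print(f0.x,(f0.fun*1000).round(1))
E
python3 m3.py
```

```text
[ 0.5518  0.0179 -0.2158  0.013 ] -12.363270089599933
[-1.3 -1.5 -0.5 -1.1  2.2  3.  -1.7 -1.8  1.5  4.7  7.7  5.3  6.1 -0.9
 -0.9 -1.6 -2.3  1.  -1.1 -2.3 -0.1  2.4]
[ 0.5465  0.0146 -0.2515] [ 0.8  1.   2.3  2.   5.8  7.   0.  -0.5  2.5  5.3  8.1  5.6  6.5  2.7
  1.9  0.3 -1.1  1.7 -0.7 -1.9  3.5  7.4]
```

Run:
```python
from h import *
t=cv2.imread('pics/w8.png')
def crop(x0,x1,y0,y1,f,n):
    c=cv2.resize(t[y0:y1,x0:x1],None,fx=f,fy=f,interpolation=cv2.INTER_CUBIC)
    c=cv2.convertScaleAbs(c,alpha=1.3)
    for x in range(x0,x1,10): cv2.line(c,((x-x0)*f+f//2,0),((x-x0)*f+f//2,c.shape[0]),(0,255,255) if x%50==0 else (0,120,0),1)
    for y in range((y0+9)//10*10,y1,10): cv2.line(c,(0,(y-y0)*f+f//2),(c.shape[1],(y-y0)*f+f//2),(0,255,255) if y%50==0 else (0,120,0),1)
    cv2.imwrite('pics/'+n,c)
crop(100,180,80,180,6,'g1.png'); crop(180,270,80,180,6,'g2.png'); crop(100,270,165,255,4,'g3.png')
```

```text
(no output)
```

View pics/g1.png

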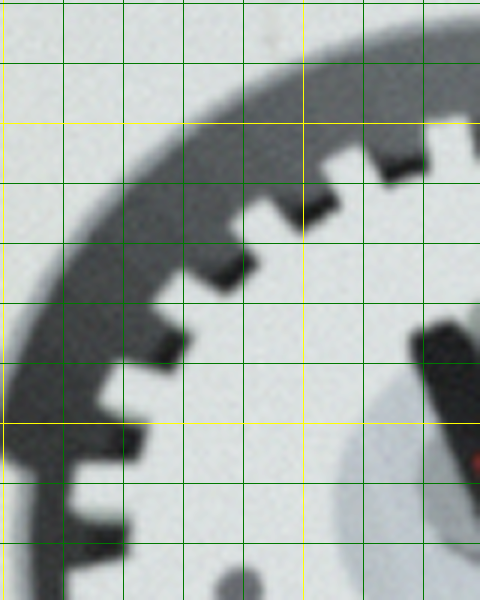

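View pics/g2.png

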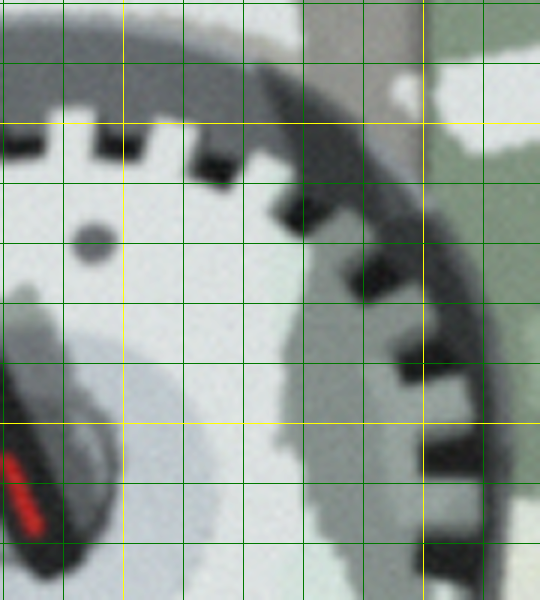

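View pics/g3.png

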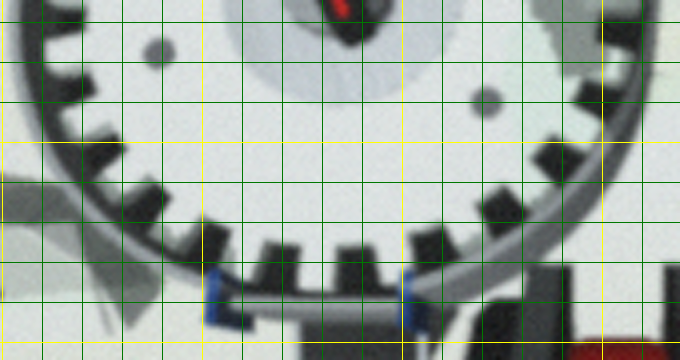

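```bash
cat > m3.py <<'E'
from m2 import *
g1=[(407,179),(322,221),(243,279),(181,356),(142,446),(129,540)]
g2=[(25,157),(118,160),(210,185),(290,222),(358,288),(403,368),(419,457),(415,557)]
g3=[(87,22),(93,85),(120,140),(160,190),(217,224),(282,244),(354,247),(428,230),(494,196),(545,146),(579,92),(597,32)]
inner=[(100+(x-3)/6,80+(y-3)/6) for x,y in g1]+[(180+(x-3)/6,80+(y-3)/6) for x,y in g2]+[(100+(x-2)/4,165+(y-2)/4) for x,y in g3]
def fr(q):
    c,R=frame(q[:3]); return c+R[:,2]*q[3],R
def res(q,full=False):
    c,R=fr(q); out=[]
    for u,v in inner:
        P=onplane(mp,u,v,n=R[:,2],p=c); l=R.T@(P-c); out.append((np.hypot(l[0],l[1])-.095))
    return np.array(out)
if __name__=='__main__':
  for free in (1,0):
    fn=res if free else (lambda p:res(np.append(p,0)))
    f=least_squares(fn,[.52,.02,-.19,0][:3+free]); q=np.append(f.x,0)[:4]
    print(q,np.degrees(q[2])); print((f.fun*1000).round(1))
    c,R=fr(q)
    A=np.array([np.degrees(np.arctan2(l[1],l[0])) for l in (R.T@(onplane(mp,u,v,n=R[:,2],p=c)-c) for u,v in inner)])
    print('angles',A.round(1)); e=np.exp(1j*np.radians(A*24)); print('phase deg',np.degrees(np.angle(e.mean()))/24, abs(e.mean()))
    for n,(x,y),zz in (('cheekL top in',(147,222),.012),('cheekR',(532,222),.012),('cheekL top out',(147,325),.012),('cheekR out',(532,335),.012),('sillL',(180,280),.001),('sillR',(515,285),.001)):
        u,v=ps(x,y); print(n,R.T@(onplane(mp,u,v,n=R[:,2],p=c+R[:,2]*zz)-c))
    e=[R.T@(onplane(mp,*pd(*w),n=R[:,2],p=c+R[:,2]*.039)-c) for w in ((258,183),(313,312))]
    v=e[1]-e[0]; print('bar',e,np.degrees(np.arctan2(v[1],v[0])))
    print('sill',c+R@np.array([.115,0,.001]),'grip',c+R[:,2]*.027)
    np.save('q%d.npy'%free,q)
E
python3 m3.py
```

```text
[ 0.5473  0.018  -0.1831  0.0057] -10.492765002181848
[-0.1 -0.5  0.4  0.6  0.3 -0.2  0.1 -0.4 -0.7  1.   0.8  0.5 -1.  -0.8
 -0.6  0.3 -0.4  0.3 -0.4 -0.3  0.   0.4  1.   0.3  0.1 -0.7]
angles [-158.8 -144.1 -129.  -113.7  -98.4  -83.4 -174.5  170.7  155.2  140.8
  125.2  110.1   95.3   79.4  -82.9  -68.   -53.6  -38.8  -24.1   -9.4
    5.7   21.2   36.4   51.3   65.1   79.3]
phase deg 5.8487176087113 0.9592870114964231
cheekL top in [ 0.104  -0.0336  0.012 ]
cheekR [0.1044 0.0301 0.012 ]
cheekL top out [ 0.1207 -0.032   0.012 ]
cheekR out [0.1227 0.0309 0.012 ]
sillL [ 0.1125 -0.0313  0.001 ]
sillR [0.1136 0.0255 0.001 ]
bar [array([-0.0232, -0.0089,  0.039 ]), array([0.033 , 0.0172, 0.039 ])] 24.845213474636715
sill [0.6361 0.0015 0.2465] grip [0.5288 0.0214 0.2018]
[ 0.5449  0.018  -0.2436  0.    ] -13.956937350009321
[ 0.3 -0.5  0.2  0.4  0.3  0.3  0.9  0.7  0.6  2.3  1.9  1.3 -0.6 -0.7
 -0.1  1.2  0.9  1.9  1.2  1.2  1.2  1.1  1.3  0.4  0.1 -0.6]
angles [-155.5 -140.7 -125.5 -110.1  -94.7  -79.7 -171.2  174.1  158.7  144.5
  129.   113.9   99.    82.8  -79.2  -64.4  -50.2  -35.8  -21.4   -7.
    7.9   23.5   38.8   54.    68.1   82.6]
phase deg -5.9046417603222 0.9397976232388099
cheekL top in [ 0.1072 -0.0296  0.012 ]
cheekR [0.1041 0.0342 0.012 ]
cheekL top out [ 0.1239 -0.0272  0.012 ]
cheekR out [0.1226 0.0359 0.012 ]
sillL [ 0.1155 -0.0265  0.001 ]
sillR [0.1137 0.0304 0.001 ]
bar [array([-0.0228, -0.0123,  0.039 ]), array([0.0324, 0.0165, 0.039 ])] 27.619872674177067
sill [ 0.6357 -0.0046  0.2418] grip [0.5299 0.0217 0.1971]
```

```bash
cat > m4.py <<'E'
from m3 import *
def line(ws,full): 
    c=cv2.cvtColor(cv2.imread('pics/w8.png'),cv2.COLOR_BGR2GRAY); return c
def res2(q):
    c,R=fr(q); o=list(res(q))
    for x,y in (((147,222),(532,222)),((147,325),(532,335))):
        a,b=[(R.T@(onplane(mp,*ps(*w),n=R[:,2],p=c+R[:,2]*.012)-c))[1] for w in (x,y)]
        o+= [1.5*(a+.032),1.5*(b-.032)]
    s=800/512
    for (x1,y1),(x2,y2),z in (((232,66),(392,67),.05),((221,107),(391,110),.06)):
        d=onplane(mp,x2/s,y2/s,z)-onplane(mp,x1/s,y1/s,z); o.append(.1*(np.arctan2(-d[0],d[1])-q[2]))
    o.append(q[3]*.5)
    return np.array(o)
f=least_squares(res2,[.54,.02,-.19,0]); q=f.x; print(q,np.degrees(q[2])); print((f.fun*1000).round(1))
c,R=fr(q)
A=np.array([np.degrees(np.arctan2(l[1],l[0])) for l in (R.T@(onplane(mp,u,v,n=R[:,2],p=c)-c) for u,v in inner)])
print(A.round(1)); e=np.exp(1j*np.radians(A*24)); print('phase',np.degrees(np.angle(e.mean()))/24)
for n,(x,y),zz in (('sillL',(180,280),.001),('sillR',(515,285),.001)):
    u,v=ps(x,y); print(n,R.T@(onplane(mp,u,v,n=R[:,2],p=c+R[:,2]*zz)-c))
e=[R.T@(onplane(mp,*pd(*w),n=R[:,2],p=c+R[:,2]*.039)-c) for w in ((258,183),(313,312))]
v=e[1]-e[0]; print('bar',e,np.degrees(np.arctan2(v[1],v[0])))
print('sill',c+R@np.array([.115,0,.001]),'grip',c+R[:,2]*.027); np.save('q.npy',q)
E
python3 m4.py
```

```text
[ 0.5465  0.018  -0.2016  0.0039] -11.54821586295437
[ 0.1 -0.5  0.4  0.6  0.4  0.   0.4 -0.  -0.3  1.4  1.1  0.7 -0.9 -0.9
 -0.3  0.7  0.   0.9  0.1  0.1  0.4  0.6  1.   0.3  0.  -0.7 -0.7 -1.1
  2.   0.6 -0.2 -1.2  1.9]
[-157.7 -143.  -127.9 -112.6  -97.3  -82.3 -173.4  171.8  156.3  142.
  126.4  111.3   96.4   80.4  -81.8  -66.9  -52.6  -37.9  -23.3   -8.7
    6.3   21.9   37.1   52.    66.    80.3]
phase 6.83875980347332
sillL [ 0.1134 -0.0299  0.001 ]
sillR [0.1137 0.0269 0.001 ]
bar [array([-0.0231, -0.01  ,  0.039 ]), array([0.0328, 0.0169, 0.039 ])] 25.68836898577594
sill [ 0.6361 -0.0003  0.245 ] grip [0.5292 0.0215 0.2003]
```

```bash
cat > tgt.py <<'E'
from m2 import frame
from h import *
np.set_printoptions(precision=4,suppress=True)
q=np.load('q.npy')
def sill():
    c,R=frame(q[:3]); c=c+R[:,2]*q[3]; return c+R@np.array([.115,0,.001]),R
def tcp(ox,oy,oz,th=35.):   # stop origin in sill frame (mm) -> TCP world
    S,R=sill(); a=np.radians(th); yaw=q[2]; 
    X=np.array([np.cos(yaw)*np.cos(a),np.sin(yaw)*np.cos(a),np.sin(a)]); Z=np.array([-np.cos(yaw)*np.sin(a),-np.sin(yaw)*np.sin(a),np.cos(a)])
    o=S+R@(np.array([ox,oy,oz])/1000); return o+X*-.004+Z*.036-np.array([0,0,.019])
def rel(P,o=None):
    o=o or r.get_obs(); return o['tool_rot'].T@(P-o['ee_pos'])
E
python3 - <<'E'
from tgt import *
for a in ((4.5,12.5,80),(4.5,12.5,30),(4.5,12.5,5)): print(a,tcp(*a,th=36),rel(tcp(*a,th=36)))
E
```

```text
(4.5, 12.5, 80) [0.5733 0.0253 0.3208] [-0.0322 -0.0899  0.0972]
(4.5, 12.5, 30) [0.6014 0.0195 0.2799] [-0.0609 -0.0901  0.1382]
(4.5, 12.5, 5) [0.6155 0.0167 0.2594] [-0.0752 -0.0903  0.1586]
```

Call:
send_rows(commands=[[[0, -0.03, 0, 0.5], [-0.01, -0.06, 0.01, 0.5], [-0.02, -0.085, 0.03, 0.5], [-0.028, -0.09, 0.06, 0.5], [-0.032, -0.09, 0.085, 0.5], [-0.032, -0.09, 0.097, 0.5], [-0.032, -0.09, 0.097, 0.5], [-0.032, -0.09, 0.097, 0.5]]])

```text
time_s: 8.15
ee_pos: [0.5733, 0.0252, 0.323]
tool_rot: [[-0.98, 0.2, 0.002], [0.2, 0.98, -0.0], [-0.002, 0.0, -1.0]]
contact_force: [-0.3, -0.4, -0.6]
width: 0.156
```

Run:
```python
from tgt import *
o=r.get_obs(); print(o['time_s'],o['ee_pos'],o['contact_force'])
for a in ((4.5,12.5,80),(4.5,12.5,30),(4.5,12.5,5)): print(a,tcp(*a,th=36),rel(tcp(*a,th=36)))
np.savez('w9.npz',p=o['ee_pos'],R=o['tool_rot']);im=snap('wrist','w9.png')
cv2.imwrite('pics/w9b.png',cv2.resize(cv2.imread('pics/w9.png'),(800,600),interpolation=cv2.INTER_CUBIC))
im=snap('scene','s9.png');cv2.imwrite('pics/s9c.png',cv2.resize(im[130:250,190:310,::-1],None,fx=5,fy=5,interpolation=cv2.INTER_CUBIC))
```

```text
8.15 [0.5733 0.0252 0.323 ] [-0.292  -0.3582 -0.6496]
(4.5, 12.5, 80) [0.5733 0.0253 0.3208] [-0.      0.0001  0.0022]
(4.5, 12.5, 30) [0.6014 0.0195 0.2799] [-0.0286  0.0001  0.0432]
(4.5, 12.5, 5) [0.6155 0.0167 0.2594] [-0.0429  0.0001  0.0637]
```

View pics/w9b.png

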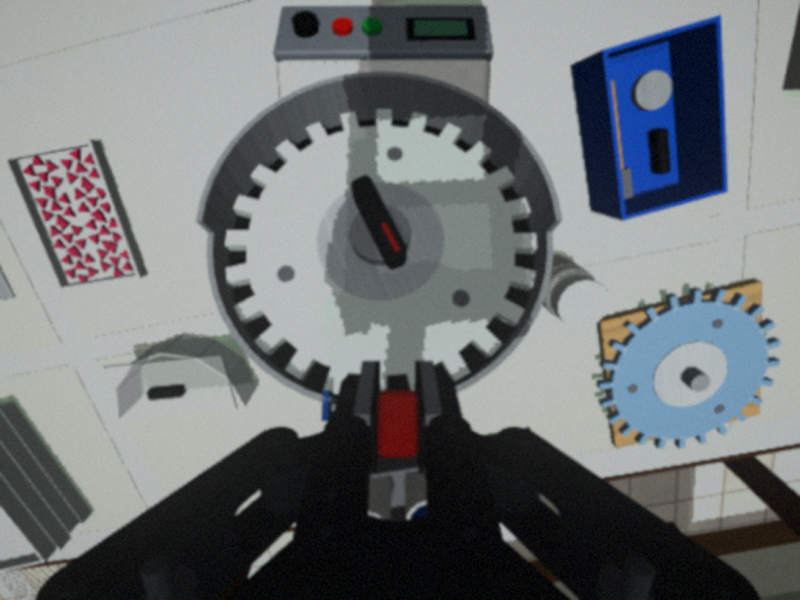

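View pics/s9c.png

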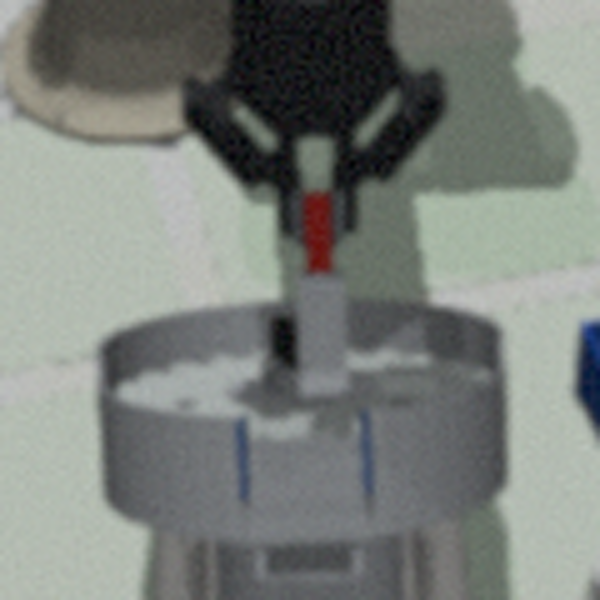

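Run:
```python
from tgt import *
d=np.load('w9.npz'); mp=campose('wrist',d['p'],d['R'])
piv=d['p']+np.array([0,0,.019]); yaw=q[2]
for th in (32,35,38):
    a=np.radians(th);X=np.array([np.cos(yaw)*np.cos(a),np.sin(yaw)*np.cos(a),np.sin(a)]); Z=np.array([-np.cos(yaw)*np.sin(a),-np.sin(yaw)*np.sin(a),np.cos(a)]);Y=np.cross(Z,X)
    f=lambda x,y,z: proj(mp,piv+X*(x+4)/1e3+Y*y/1e3+Z*(z-36)/1e3)
    print(th,[f(*p).round(1) for p in ((-15,0,45),(7,0,45),(5,12,5),(5,12,-45),(5,-12,-45),(5,12,-57))])
t=cv2.imread('pics/w9.png');c=cv2.resize(t[230:350,210:310],None,fx=5,fy=5,interpolation=cv2.INTER_CUBIC);cv2.imwrite('pics/w9c.png',cv2.convertScaleAbs(c,alpha=1.5))
mt=campose('scene')
```

```text
32 [array([256.9, 239.7]), array([257. , 283.8]), array([274.6, 273. ]), array([270.1, 267.9]), array([241.5, 267.9]), array([269.3, 267. ])]
35 [array([256.9, 238.9]), array([257. , 282.9]), array([274.7, 275.6]), array([270.2, 273.2]), array([241.4, 273.2]), array([269.4, 272.8])]
38 [array([256.9, 238.1]), array([257., 282.]), array([274.8, 278.2]), array([270.3, 278.5]), array([241.3, 278.5]), array([269.5, 278.6])]
```

View pics/w9c.png

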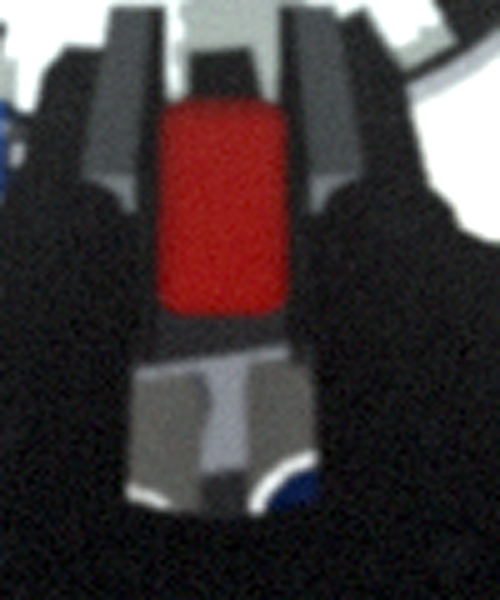

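Run:
```python
from tgt import *
R=np.array([[-.997,-.077,0],[-.077,.997,0],[0,0,-1]]);X=np.array([.997,.077,0]);
for n,p,th in (('w3',(.5844,.3011,.0868),0),('w4',(.5838,.3008,.1186),0),('w6',(.5387,.2973,.1083),37)):
    p=np.array(p); mp=campose('wrist',p,R); piv=p+np.array([0,0,.019]); a=np.radians(th)
    f=lambda x,z: proj(mp,piv+X*((x+4)*np.cos(a)-(z-36)*np.sin(a))/1e3+np.array([0,0,1])*((x+4)*np.sin(a)+(z-36)*np.cos(a))/1e3)
    print(n,[f(*w).round(1) for w in ((-15,45),(7,45),(-15,5))])
    t=cv2.imread('pics/%s.png'%n); hsv=cv2.cvtColor(t,cv2.COLOR_BGR2HSV)
    col=t[200:300,254:259].mean(1).astype(int); print([ (200+i,*c) for i,c in enumerate(col) if i%2==0 and c[2]>c[0]+20])
```

```text
w3 [array([257. , 252.3]), array([256.9, 288.1]), array([256.4, 218.2])]
[(222, np.int64(30), np.int64(29), np.int64(71)), (224, np.int64(19), np.int64(17), np.int64(67)), (226, np.int64(19), np.int64(19), np.int64(70)), (228, np.int64(21), np.int64(19), np.int64(71)), (230, np.int64(20), np.int64(19), np.int64(69)), (232, np.int64(20), np.int64(19), np.int64(68)), (234, np.int64(20), np.int64(21), np.int64(70)), (236, np.int64(23), np.int64(22), np.int64(71)), (238, np.int64(20), np.int64(21), np.int64(70)), (240, np.int64(24), np.int64(24), np.int64(72)), (242, np.int64(22), np.int64(23), np.int64(72)), (244, np.int64(24), np.int64(26), np.int64(73)), (246, np.int64(26), np.int64(26), np.int64(74)), (248, np.int64(24), np.int64(25), np.int64(73)), (250, np.int64(26), np.int64(28), np.int64(75)), (252, np.int64(25), np.int64(27), np.int64(84)), (254, np.int64(25), np.int64(27), np.int64(103)), (256, np.int64(27), np.int64(28), np.int64(116)), (258, np.int64(29), np.int64(32), np.int64(121)), (260, np.int64(29), np.int64(31), np.int64(125)), (262, np.int64(28), np.int64(32), np.int64
[... 2836 characters left out ...]
 (266, np.int64(16), np.int64(15), np.int64(110)), (268, np.int64(15), np.int64(17), np.int64(109)), (270, np.int64(15), np.int64(17), np.int64(110)), (272, np.int64(16), np.int64(18), np.int64(112)), (274, np.int64(15), np.int64(17), np.int64(110)), (276, np.int64(16), np.int64(17), np.int64(111)), (278, np.int64(16), np.int64(19), np.int64(111)), (280, np.int64(15), np.int64(18), np.int64(111)), (282, np.int64(15), np.int64(16), np.int64(111)), (284, np.int64(17), np.int64(17), np.int64(112)), (286, np.int64(18), np.int64(20), np.int64(114)), (288, np.int64(19), np.int64(21), np.int64(112)), (290, np.int64(16), np.int64(20), np.int64(109)), (292, np.int64(83), np.int64(88), np.int64(127))]
```

Run:
```python
from tgt import *
R=np.array([[-.997,-.077,0],[-.077,.997,0],[0,0,-1]]);X=np.array([.997,.077,0]);U=np.array([0,0,1.])
p=np.array((.5387,.2973,.1083)); mp=campose('wrist',p,R); g=p+np.array([0,0,.019])
# stop origin o=(a,b) rel grasp point in (X,U) mm, tilt th
def pt(s,x,z):
    a,b,th=s; th=np.radians(th); return np.array([a+x*np.cos(th)-z*np.sin(th), b+x*np.sin(th)+z*np.cos(th)])
P=lambda s,x,z: (lambda w: proj(mp,g+X*w[0]/1e3+U*w[1]/1e3)[1])(pt(s,x,z))
wall0=np.array([.5877,.301,.07]); w=np.array([(wall0-g)@X,(wall0-g)[2]])*1e3; print('wall',w)
def wallres(s):
    o=pt(s,0,0); th=np.radians(s[2]); return (w-o)@np.array([np.cos(th),np.sin(th)])
from scipy.optimize import fsolve
for e1,e2,dw in ((251,292,0),(250,292.5,0),(252,291.5,0),(251,292,2),(251,292,-2)):
    f=lambda s:[P(s,-15,45)-e1,P(s,7,45)-e2,wallres(s)-dw]
    s,_,ok,_=fsolve(f,[4,-34,35],full_output=1); print(s,ok)
for th in (31,33,35,37,39):   # given wall contact + mean row
    f=lambda ab:[(P((*ab,th),-15,45)+P((*ab,th),7,45))/2-271.6,wallres((*ab,th))]
    ab=fsolve(f,[15,-30]); print(th,ab,P((*ab,th),-15,45),P((*ab,th),7,45),'top',pt((*ab,th),-4,45))
```

```text
wall [ 49.1379 -57.3   ]
[ 35.0368 -35.7315  33.176 ] 1
[ 31.8723 -31.2167  33.5023] 1
[ 38.3902 -40.6     32.7643] 1
[ 33.8695 -36.2607  31.5563] 1
[ 36.1171 -35.0681  34.8089] 1
31 [ 50.3882 -59.3808] 254.28945671183305 288.910543288167 top [ 23.7828 -22.8685]
33 [ 36.6222 -38.0275] 251.46110860005896 291.7388913999406 top [ 8.7588 -2.4659]
35 [-17.7559  38.2342] 222.18554325346076 321.0144567465395 top [-46.8434  72.8017]
37 [ 261.3647 -338.9345] 265.6319456339271 277.56805436607294 top [ 231.0885 -305.4031]
39 [ 128.9188 -155.8211] 261.26573704250734 281.93426295749276 top [  97.4908 -123.3669]
```

Run:
```python
from tgt import *
d=np.load('w9.npz'); S,R=sill(); yaw=q[2]
g=d['p']+np.array([0,0,.019]); Xh=np.array([np.cos(yaw),np.sin(yaw),0]); Y=np.array([-np.sin(yaw),np.cos(yaw),0])
ms=campose('scene')
L={}
for n,(x,y) in {'redtop':(317,192),'redbot':(319,273),'legbotL':(300,390),'legbotR':(348,392),'legbot':(324,391)}.items():
    P=onplane(ms,190+(x+.5)/5-.5,130+(y+.5)/5-.5,n=Y,p=g); L[n]=np.array([(P-g)@Xh,P[2]-g[2]])*1e3; print(n,L[n])
v=L['redbot']-L['legbot'];print('leg vec',v,np.hypot(*v),np.degrees(np.arctan2(-v[0],v[1])))
v=L['redtop']-L['legbot'];print('vec',v,np.hypot(*v),np.degrees(np.arctan2(-v[0],v[1])))
s=cv2.imread('pics/s9.png');c=cv2.resize(s[160:215,235:275],None,fx=10,fy=10,interpolation=cv2.INTER_CUBIC);cv2.imwrite('pics/s9d.png',cv2.convertScaleAbs(c,alpha=1.3))
```

```text
redtop [-118.6372 -100.8988]
redbot [-176.8459 -226.2605]
legbotL [1359.2269 1394.5006]
legbotR [484.2426 405.5299]
legbot [ -85.9794 -238.9746]
leg vec [-90.8666  12.7141] 91.75172759060858 82.03485860621656
vec [-32.6578 138.0758] 141.88534009811906 13.307090119228498
```

View pics/s9d.png

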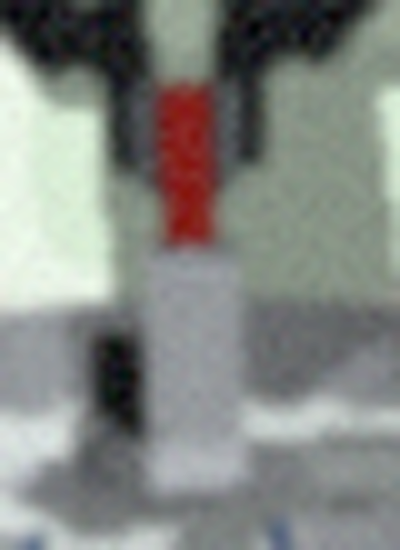

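Run:
```python
from tgt import *
d=np.load('w9.npz'); yaw=q[2]
g=d['p']+np.array([0,0,.019]); X=np.array([np.cos(yaw),np.sin(yaw),0]); U=np.array([0,0,1.])
ms=campose('scene'); mw=campose('wrist',d['p'],d['R'])
def pt(s,x,z):
    a,b,th=s; th=np.radians(th); w=np.array([a+x*np.cos(th)-z*np.sin(th), b+x*np.sin(th)+z*np.cos(th)])/1e3
    return g+X*w[0]+U*w[1]
def res(s,W=1):
    o=[proj(ms,pt(s,5,5))[1]-184.6, proj(ms,pt(s,5,-45))[1]-204.5]
    o+=[(proj(mw,pt(s,-15,45))[1]-250.3)/3,(proj(mw,pt(s,7,45))[1]-292.7)/3]
    return np.array(o)
f=least_squares(res,[24,-27,35]) if 0 else __import__('scipy.optimize').optimize.least_squares(res,[24,-27,35]); print(f.x,f.fun)
s=f.x; 
for n,p in (('top7',(7,45)),('top-15',(-15,45)),('toe',(7,-57))): print(n,proj(ms,pt(s,*p)))
print('tcp proj scene',proj(ms,d['p']),proj(ms,g))
for th in (30,33,35,37,40):
    f=__import__('scipy.optimize').optimize.least_squares(lambda ab:res((*ab,th)),[24,-27]); print(th,f.x,f.fun, 2*f.cost)
```

```text
[ 38.384  -18.8357  49.964 ] [-0.1335  0.1347 -0.0046  0.    ]
top7 [253.4007 168.344 ]
top-15 [253.3855 169.4233]
toe [255.0092 209.4772]
tcp proj scene [253.617  175.9907] [253.4423 170.5698]
30 [ 27.3595 -29.5164] [ 0.5033 -0.468  -0.1812  0.1781] 0.5368429685810527
33 [ 28.958  -27.7902] [ 0.345  -0.2912 -0.2404  0.2255] 0.3124528697125838
35 [ 30.0382 -26.6592] [ 0.2511 -0.1898 -0.2634  0.2422] 0.2271457094816997
37 [ 31.1289 -25.5455] [ 0.1667 -0.1018 -0.273   0.2471] 0.17377157776643393
40 [ 32.7822 -23.9102] [ 0.0585  0.0045 -0.2619  0.2323] 0.12601150821736984
```

```bash
cat >> tgt.py <<'E'
OFF=np.array([29.3,-27.5])  # stop origin rel grasp point, (horizontal uphill, up) mm
def tcp2(ox,oy,oz,off=None):
    off=OFF if off is None else off
    S,R=sill(); X=np.array([np.cos(q[2]),np.sin(q[2]),0]); o=S+R@(np.array([ox,oy,oz])/1000)
    return o-X*off[0]/1e3-np.array([0,0,off[1]/1e3])-np.array([0,0,.019])
E
python3 - <<'E'
from tgt import *
o=r.get_obs()
print(o['ee_pos'])
for a in ((6,12,80),(6,12,45),(6,12,20),(6,12,15)): print(a,tcp2(*a),rel(tcp2(*a)))
E
```

```text
[0.5735 0.025  0.3231]
(6, 12, 80) [0.5696 0.0255 0.3224] [ 0.0039 -0.0003  0.0006]
(6, 12, 45) [0.5893 0.0215 0.2938] [-0.0161 -0.0003  0.0293]
(6, 12, 20) [0.6033 0.0186 0.2733] [-0.0304 -0.0003  0.0499]
(6, 12, 15) [0.6062 0.0181 0.2692] [-0.0332 -0.0003  0.054 ]
```

Call:
send_rows(commands=[[[0.004, 0, 0.001, 0], [-0.006, 0, 0.015, 0], [-0.016, 0, 0.029, 0], [-0.022, 0, 0.038, 0], [-0.027, 0, 0.045, 0], [-0.03, 0, 0.05, 0], [-0.03, 0, 0.05, 0], [-0.03, 0, 0.05, 0]]])

```text
time_s: 9.05
ee_pos: [0.6028, 0.0187, 0.2716]
tool_rot: [[-0.98, 0.201, 0.0], [0.201, 0.98, -0.0], [-0.0, -0.0, -1.0]]
contact_force: [-1.2, -0.1, -1.1]
width: 0.15
```

Run:
```python
from tgt import *
o=r.get_obs(); print(o['time_s'],o['ee_pos'],o['contact_force'],o['wrist_torque'])
np.savez('w10.npz',p=o['ee_pos'],R=o['tool_rot']);im=snap('wrist','w10.png')
cv2.imwrite('pics/w10c.png',cv2.convertScaleAbs(cv2.resize(im[180:340,190:330,::-1],None,fx=4,fy=4,interpolation=cv2.INTER_CUBIC),alpha=1.3))
im=snap('scene','s10.png');cv2.imwrite('pics/s10c.png',cv2.resize(im[150:230,210:290,::-1],None,fx=7,fy=7,interpolation=cv2.INTER_CUBIC))
```

```text
9.05 [0.6028 0.0187 0.2716] [-1.1822 -0.0852 -1.1069] [-0.0316 -0.0137 -0.0126]
```

View pics/w10c.png

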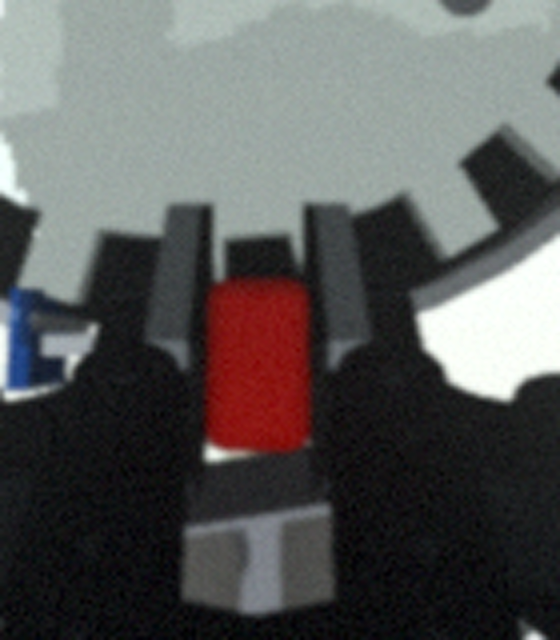

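View pics/s10c.png

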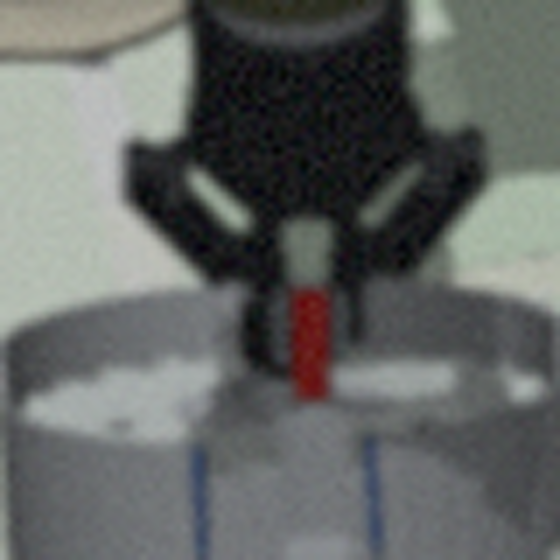

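The tongue sits over a pocket, with the pocket centre at crop x≈262 and the handle at 259. The leg is outside the sill. I'll pull gently to find contact.

Call:
send_rows(commands=[[[0.001, 0, 0, 0], [0.002, 0, 0, 0], [0.003, 0, 0, 0], [0.003, 0, 0, 0]]])

```text
time_s: 9.55
ee_pos: [0.5997, 0.0194, 0.2714]
tool_rot: [[-0.98, 0.201, 0.0], [0.201, 0.98, -0.0], [-0.0, 0.0, -1.0]]
contact_force: [-0.4, -0.4, -1.1]
width: 0.157
```

Run:
```python
from tgt import *
o=r.get_obs(); print(o['time_s'],o['ee_pos'],o['contact_force'],o['wrist_torque'])
```

```text
9.55 [0.5997 0.0194 0.2714] [-0.3751 -0.4278 -1.0914] [-0.0073  0.0096 -0.0393]
```

Call:
send_rows(commands=[[[0.001, 0, 0, 0], [0.002, 0, 0, 0], [0.002, 0, 0, 0]]])

```text
time_s: 9.85
ee_pos: [0.5983, 0.0196, 0.2717]
tool_rot: [[-0.98, 0.201, 0.002], [0.201, 0.98, -0.0], [-0.002, 0.0, -1.0]]
contact_force: [4.0, -1.4, -0.9]
width: 0.154
```

Call:
send_rows(commands=[[[0.001, 0, 0, 0], [0.002, 0, 0, 0], [0.002, 0, 0, 0]]])

```text
time_s: 10.15
ee_pos: [0.5968, 0.0198, 0.2719]
tool_rot: [[-0.98, 0.201, 0.003], [0.201, 0.98, -0.001], [-0.004, 0.0, -1.0]]
contact_force: [6.4, -2.3, 0.8]
width: 0.159
```

Call:
send_rows(commands=[[[0, 0, 0, 0], [0.001, 0, 0, 0], [0.002, 0, 0, 0], [0.002, 0, 0, 0], [0.0005, 0, 0, 0], [0.0005, 0, 0, 0]]], squeeze=20)

```text
time_s: 10.75
ee_pos: [0.5956, 0.0201, 0.2717]
tool_rot: [[-0.98, 0.201, 0.001], [0.201, 0.98, -0.0], [-0.001, -0.0, -1.0]]
contact_force: [2.4, -1.3, 3.0]
width: 0.154
```

Run:
```python
from tgt import *
o=r.get_obs(); print(o['time_s'],o['ee_pos'],o['contact_force'],o['wrist_torque'])
S,R=sill()
l=R.T@(o['ee_pos']-tcp2(0,0,0)); print('est stop origin in sill frame',l*1e3)
np.savez('w11.npz',p=o['ee_pos'],R=o['tool_rot']);im=snap('wrist','w11.png')
cv2.imwrite('pics/w11c.png',cv2.convertScaleAbs(cv2.resize(im[180:340,190:330,::-1],None,fx=4,fy=4,interpolation=cv2.INTER_CUBIC),alpha=1.3))
im=snap('scene','s11.png');cv2.imwrite('pics/s11c.png',cv2.resize(im[150:230,210:290,::-1],None,fx=7,fy=7,interpolation=cv2.INTER_CUBIC))
```

```text
10.75 [0.5956 0.0201 0.2717] [ 2.3732 -1.3145  3.0216] [-0.2185 -0.5295  0.0071]
est stop origin in sill frame [-1.3974 11.8975 23.2063]
```

View pics/w11c.png

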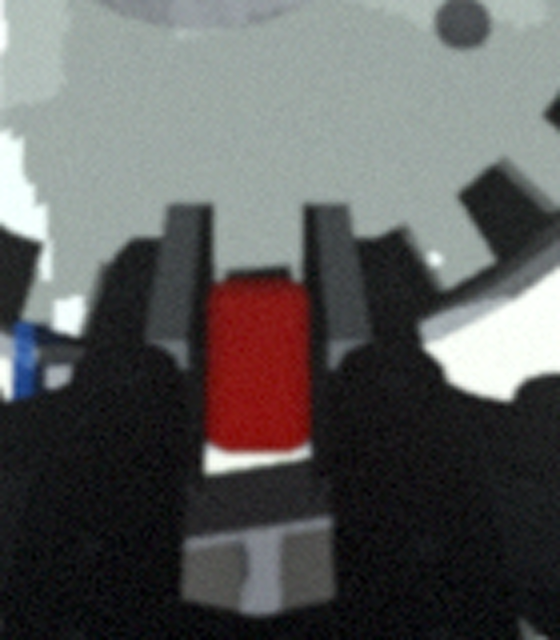

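View pics/s11c.png

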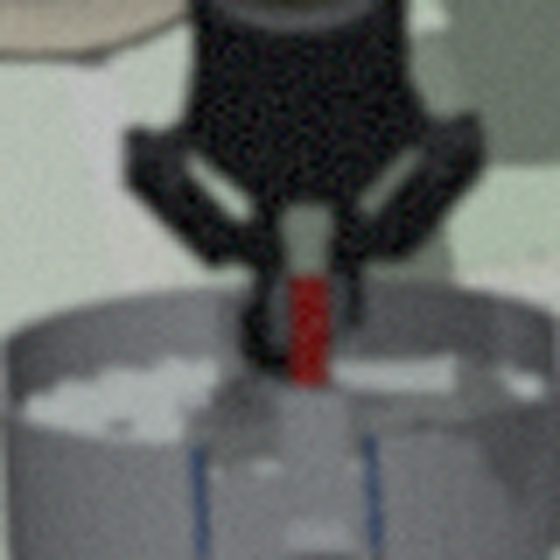

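Call:
send_rows(commands=[[[-0.002, 0, 0, 0], [-0.004, 0, 0.003, 0], [-0.006, 0, 0.006, 0], [-0.0075, 0, 0.008, 0], [-0.0075, 0, 0.008, 0]]], squeeze=30)

```text
time_s: 11.35
ee_pos: [0.6027, 0.0187, 0.2625]
tool_rot: [[-0.98, 0.201, -0.001], [0.201, 0.98, 0.0], [0.001, -0.0, -1.0]]
contact_force: [-1.0, -0.3, -0.9]
width: 0.159
```

Call:
send_rows(commands=[[[-0.001, 0, 0.0015, 0], [-0.002, 0, 0.003, 0], [-0.003, 0, 0.004, 0], [-0.003, 0, 0.004, 0]]])

```text
time_s: 11.75
ee_pos: [0.6057, 0.0181, 0.2591]
tool_rot: [[-0.98, 0.201, -0.0], [0.201, 0.98, 0.0], [0.0, -0.0, -1.0]]
contact_force: [0.5, 0.3, -1.0]
width: 0.154
```

Run:
```python
from tgt import *
o=r.get_obs(); print(o['time_s'],o['ee_pos'],o['contact_force'],o['wrist_torque'])
S,R=sill()
l=R.T@(o['ee_pos']-tcp2(0,0,0)); print('est stop origin in sill frame',l*1e3+[3.4,0,0])
im=snap('wrist','w12.png')
cv2.imwrite('pics/w12c.png',cv2.convertScaleAbs(cv2.resize(im[180:340,190:330,::-1],None,fx=4,fy=4,interpolation=cv2.INTER_CUBIC),alpha=1.3))
im=snap('scene','s12.png');cv2.imwrite('pics/s12c.png',cv2.resize(im[150:230,210:290,::-1],None,fx=7,fy=7,interpolation=cv2.INTER_CUBIC))
```

```text
11.75 [0.6057 0.0181 0.2591] [ 0.4828  0.2875 -1.0044] [-0.021   0.0271  0.0148]
est stop origin in sill frame [ 3.2336 11.9355  6.9673]
```

View pics/w12c.png

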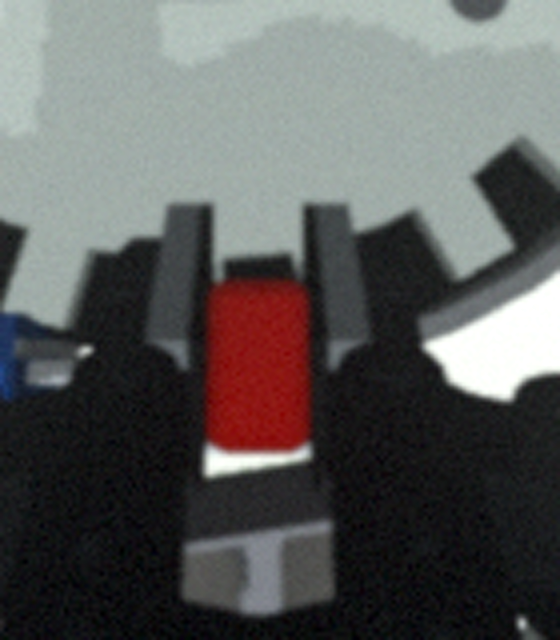

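View pics/s12c.png

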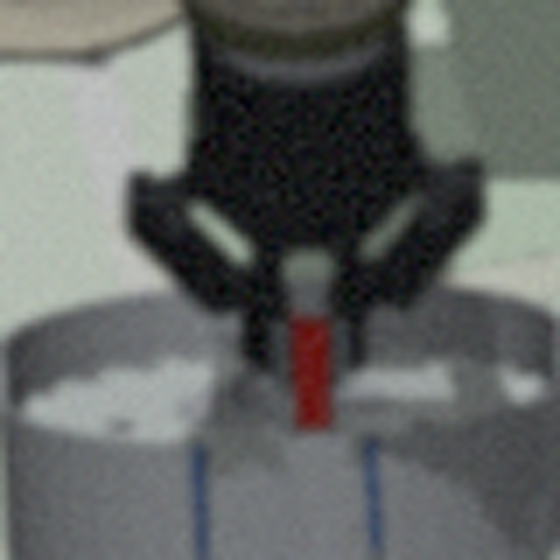

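Call:
send_rows(commands=[[[-0.001, 0, 0.0012, 0], [-0.0015, 0, 0.0025, 0], [-0.0015, 0, 0.0025, 0], [-0.0015, 0, 0.0025, 0]]])

```text
time_s: 12.25
ee_pos: [0.6071, 0.0178, 0.2568]
tool_rot: [[-0.98, 0.201, -0.0], [0.201, 0.98, 0.0], [0.0, -0.0, -1.0]]
contact_force: [-0.6, 0.4, -1.3]
width: 0.154
```

Call:
send_rows(commands=[[[0, -0.002, 0, 0], [0, -0.004, 0, 0], [0, -0.006, 0, 0], [0, -0.006, 0, 0]]])

```text
time_s: 12.65
ee_pos: [0.6059, 0.0116, 0.2568]
tool_rot: [[-0.98, 0.201, 0.0], [0.201, 0.98, -0.0], [-0.0, -0.0, -1.0]]
contact_force: [-0.1, 0.0, -1.1]
width: 0.155
```

Run:
```python
from tgt import *
o=r.get_obs(); print(o['time_s'],o['ee_pos'],o['contact_force'],o['wrist_torque'])
S,R=sill()
l=R.T@(o['ee_pos']-tcp2(0,0,0)); print('est stop origin in sill frame',l*1e3+[3.4,0,0])
im=snap('wrist','w13.png')
cv2.imwrite('pics/w13c.png',cv2.convertScaleAbs(cv2.resize(im[100:340,120:390,::-1],None,fx=2.5,fy=2.5,interpolation=cv2.INTER_CUBIC),alpha=1.3))
```

```text
12.65 [0.6059 0.0116 0.2568] [-0.1207  0.0499 -1.115 ] [-0.0199  0.0375 -0.0003]
est stop origin in sill frame [3.1997 5.5888 4.2641]
```

View pics/w13c.png

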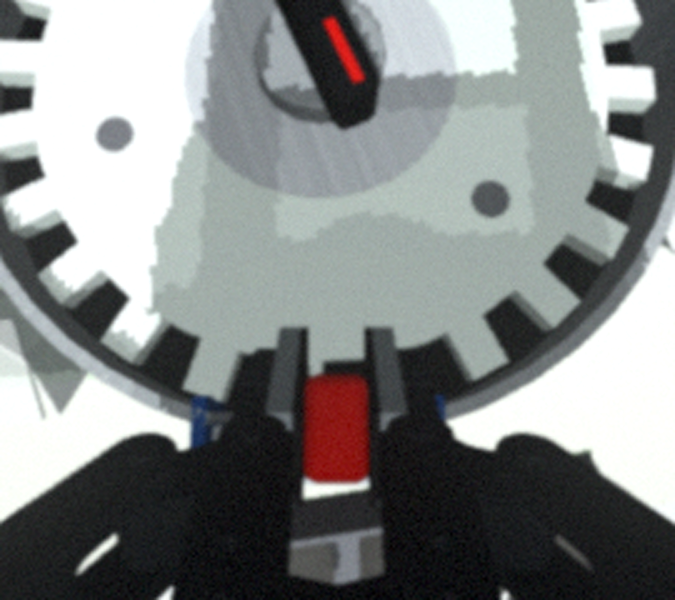

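Call:
send_rows(commands=[[[0, -0.002, 0, 0], [0, -0.004, 0, 0], [0, -0.006, 0, 0], [0, -0.007, 0, 0], [0, -0.007, 0, 0]]])

```text
time_s: 13.2
ee_pos: [0.6045, 0.0049, 0.2568]
tool_rot: [[-0.98, 0.201, 0.0], [0.201, 0.98, -0.0], [-0.0, -0.0, -1.0]]
contact_force: [-0.7, 0.4, -1.7]
width: 0.153
```

Run:
```python
from tgt import *
o=r.get_obs(); print(o['time_s'],o['ee_pos'],o['contact_force'],o['wrist_torque'])
S,R=sill()
l=R.T@(o['ee_pos']-tcp2(0,0,0)); print('est stop origin in sill frame',l*1e3+[3.4,0,0])
im=snap('wrist','w14.png')
cv2.imwrite('pics/w14c.png',cv2.convertScaleAbs(cv2.resize(im[100:340,120:390,::-1],None,fx=2.5,fy=2.5,interpolation=cv2.INTER_CUBIC),alpha=1.3))
```

```text
13.2 [0.6045 0.0049 0.2568] [-0.7423  0.414  -1.684 ] [-0.0109  0.0911 -0.0551]
est stop origin in sill frame [ 3.1742 -1.2278  4.2529]
```

View pics/w14c.png

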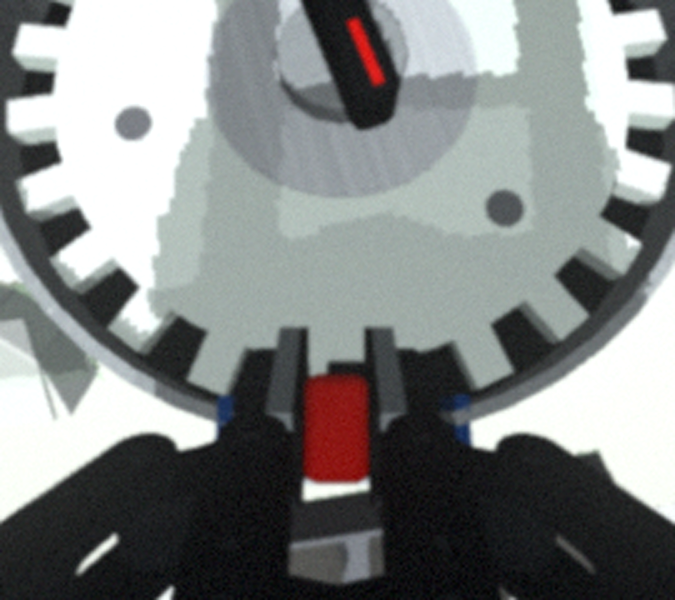

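Call:
send_rows(commands=[[[0, 0.002, 0, 0], [-0.001, 0.002, 0.0015, 0], [-0.0015, 0.002, 0.0025, 0], [-0.002, 0.002, 0.0035, 0], [-0.002, 0.002, 0.0035, 0]]])

```text
time_s: 13.75
ee_pos: [0.6071, 0.0066, 0.2532]
tool_rot: [[-0.98, 0.201, 0.0], [0.201, 0.98, 0.0], [-0.0, 0.0, -1.0]]
contact_force: [0.6, -0.0, -1.1]
width: 0.155
```

Call:
send_rows(commands=[[[-0.0005, 0, 0.0008, 0], [-0.001, 0, 0.0015, 0], [-0.001, 0, 0.0015, 0]]])

```text
time_s: 14.05
ee_pos: [0.608, 0.0064, 0.2518]
tool_rot: [[-0.98, 0.201, 0.0], [0.201, 0.98, -0.0], [-0.0, 0.0, -1.0]]
contact_force: [0.6, 1.2, -0.7]
width: 0.156
```

Call:
send_rows(commands=[[[-0.0005, 0, 0.0008, 0], [-0.001, 0, 0.0015, 0], [-0.001, 0, 0.0015, 0]]])

```text
time_s: 14.35
ee_pos: [0.609, 0.0062, 0.2503]
tool_rot: [[-0.98, 0.201, 0.0], [0.201, 0.98, -0.0], [-0.0, -0.0, -1.0]]
contact_force: [0.7, 0.3, -1.6]
width: 0.157
```

Call:
send_rows(commands=[[[-0.0005, 0, 0.0008, 0], [-0.001, 0, 0.0015, 0], [-0.001, 0, 0.0015, 0]]])

```text
time_s: 14.65
ee_pos: [0.6098, 0.006, 0.2491]
tool_rot: [[-0.98, 0.201, 0.0], [0.201, 0.98, -0.0], [-0.0, -0.0, -1.0]]
contact_force: [-1.0, 0.6, 3.5]
width: 0.155
```

Run:
```python
from tgt import *
o=r.get_obs(); print(o['time_s'],o['ee_pos'],o['contact_force'],o['wrist_torque'])
S,R=sill()
l=R.T@(o['ee_pos']-tcp2(0,0,0)); print('est stop origin in sill frame',l*1e3+[3.4,0,0])
im=snap('wrist','w15.png')
cv2.imwrite('pics/w15c.png',cv2.convertScaleAbs(cv2.resize(im[100:340,120:390,::-1],None,fx=2.5,fy=2.5,interpolation=cv2.INTER_CUBIC),alpha=1.3))
im=snap('scene','s15.png');cv2.imwrite('pics/s15c.png',cv2.resize(im[150:230,210:290,::-1],None,fx=7,fy=7,interpolation=cv2.INTER_CUBIC))
```

```text
14.65 [0.6098 0.006  0.2491] [-1.0228  0.566   3.5464] [-0.0496  0.0892  0.0322]
est stop origin in sill frame [ 2.8149  0.9216 -4.8719]
```

View pics/w15c.png

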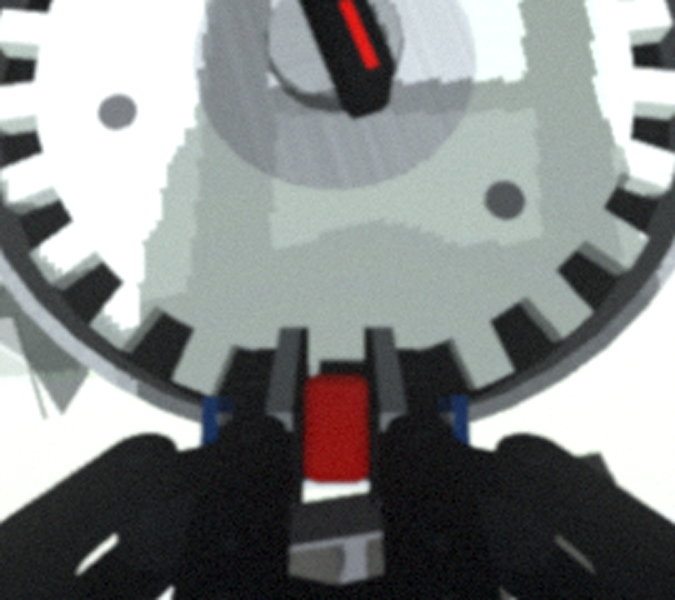

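View pics/s15c.png

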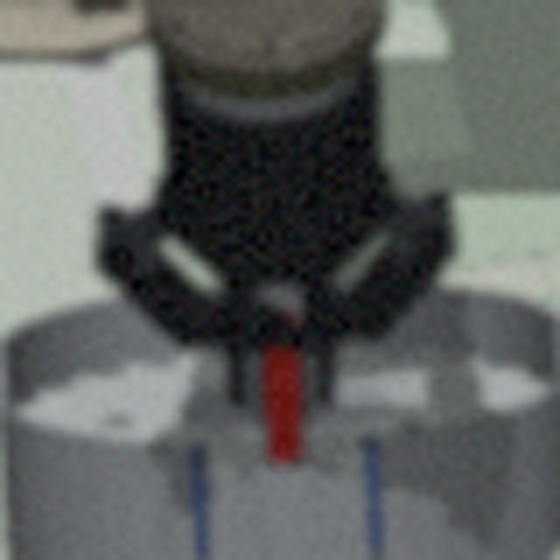

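Call:
send_rows(commands=[[[0.0005, 0, 0, 0], [0.001, 0, 0.0005, 0], [0.001, 0, 0.0005, 0]]], squeeze=20)

```text
time_s: 15.05
ee_pos: [0.6096, 0.006, 0.2489]
tool_rot: [[-0.98, 0.201, 0.003], [0.201, 0.98, -0.001], [-0.003, 0.0, -1.0]]
contact_force: [5.4, -0.5, 3.5]
width: 0.156
```

Call:
send_rows(commands=[[[0, 0, 0, 0], [0, 0, 0, 0], [0, 0, 0, 0], [0, 0, 0, 0]]], claw=0.4)

```text
time_s: 15.45
ee_pos: [0.6086, 0.0063, 0.2479]
tool_rot: [[-0.98, 0.201, -0.001], [0.201, 0.98, 0.0], [0.001, -0.0, -1.0]]
contact_force: [0.2, 0.9, 0.5]
width: 0.299
```

Run:
```python
from tgt import *
o=r.get_obs(); print(o['time_s'],o['ee_pos'],o['contact_force'],o['wrist_torque'],o['width'])
im=snap('wrist','w16.png')
cv2.imwrite('pics/w16c.png',cv2.convertScaleAbs(cv2.resize(im[100:340,120:390,::-1],None,fx=2.5,fy=2.5,interpolation=cv2.INTER_CUBIC),alpha=1.3))
im=snap('scene','s16.png');cv2.imwrite('pics/s16c.png',cv2.resize(im[150:230,210:290,::-1],None,fx=7,fy=7,interpolation=cv2.INTER_CUBIC))
```

```text
15.45 [0.6086 0.0063 0.2479] [0.1508 0.9218 0.5367] [-0.0239  0.0449 -0.0367] 0.2988572892914634
```

View pics/w16c.png

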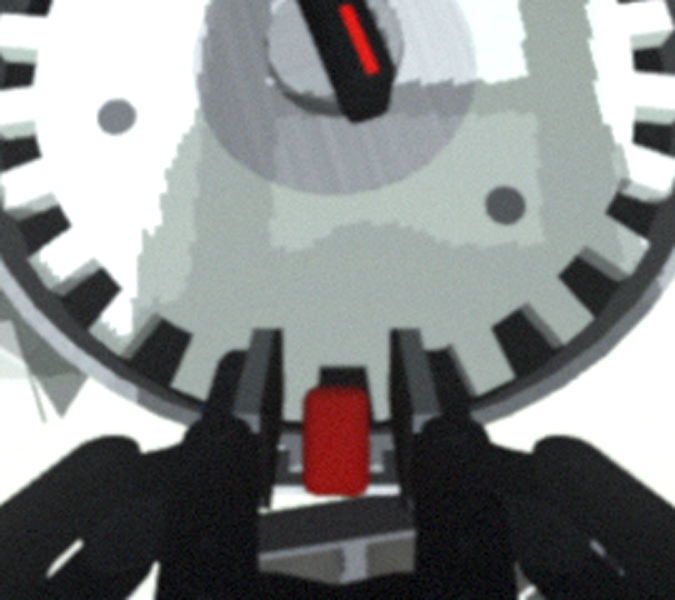

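View pics/s16c.png

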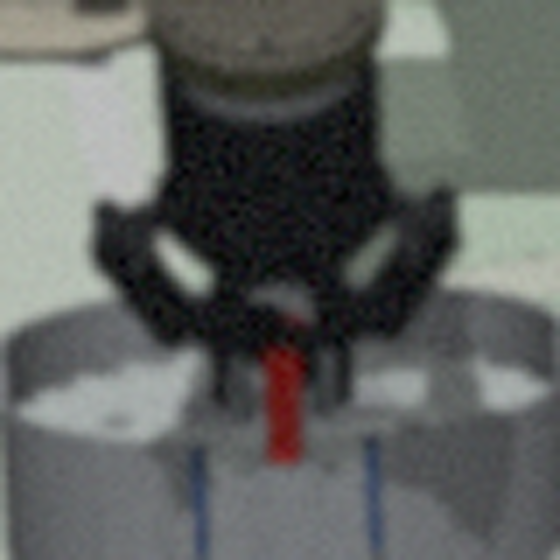

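Call:
send_rows(commands=[[[0, 0, -0.01, 0], [0, 0, -0.03, 0], [0, 0, -0.06, 0], [0.01, 0, -0.09, 0], [0.03, 0, -0.11, 0], [0.05, 0, -0.12, 0], [0.05, 0, -0.12, 0]]])

```text
time_s: 16.25
ee_pos: [0.5589, 0.0167, 0.3716]
tool_rot: [[-0.98, 0.2, 0.005], [0.2, 0.98, -0.001], [-0.005, 0.0, -1.0]]
contact_force: [0.6, 0.2, 0.6]
width: 0.301
```

Run:
```python
from tgt import *
o=r.get_obs(); print(o['time_s'],o['ee_pos'],o['contact_force'],o['width'])
np.savez('w17.npz',p=o['ee_pos'],R=o['tool_rot'])
im=snap('wrist','w17.png'); cv2.imwrite('pics/w17b.png',cv2.resize(im[:,:,::-1],(800,600),interpolation=cv2.INTER_CUBIC))
im=snap('scene','s17.png');cv2.imwrite('pics/s17c.png',cv2.resize(im[150:230,210:290,::-1],None,fx=7,fy=7,interpolation=cv2.INTER_CUBIC))
```

```text
16.25 [0.5589 0.0167 0.3716] [0.6219 0.2296 0.5722] 0.30087495123482805
```

View pics/w17b.png

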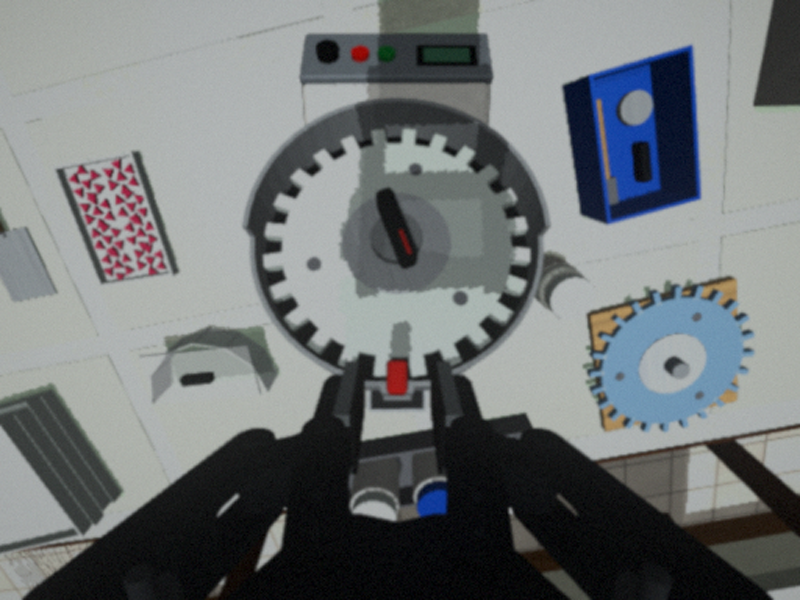

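View pics/s17c.png

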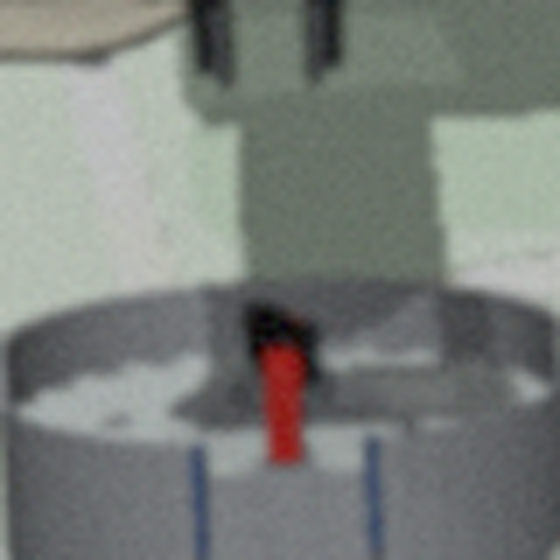

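Run:
```python
from tgt import *
im=cv2.imread('pics/w17.png')
c=cv2.resize(im[215:275,210:300],None,fx=8,fy=8,interpolation=cv2.INTER_CUBIC);cv2.imwrite('pics/w17c.png',cv2.convertScaleAbs(c,alpha=1.3))
c=cv2.resize(im[105:185,220:290],None,fx=7,fy=7,interpolation=cv2.INTER_CUBIC);cv2.imwrite('pics/w17k.png',cv2.convertScaleAbs(c,alpha=1.8))
```

```text
(no output)
```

View pics/w17c.png

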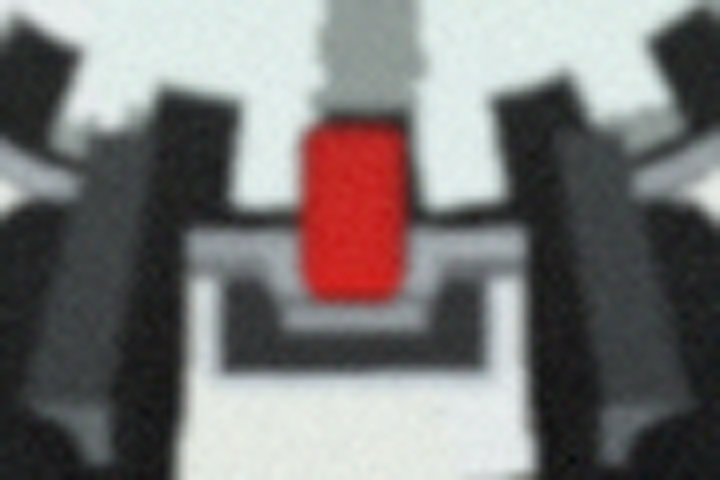

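View pics/w17k.png

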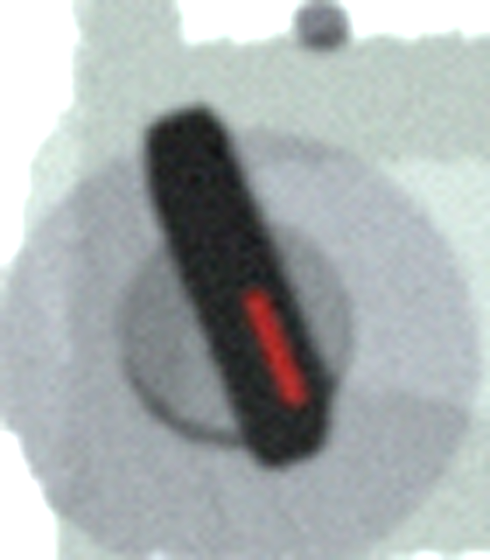

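```bash
cat > kn.py <<'E'
from tgt import *
def bowl():
    c,R=frame(q[:3]); return c+R[:,2]*q[3],R
def barangle(mp,e1,e2,h=.036):
    c,R=bowl(); L=[R.T@(onplane(mp,*e,n=R[:,2],p=c+R[:,2]*h)-c) for e in (e1,e2)]
    v=L[1]-L[0]; return L,np.degrees(np.arctan2(v[1],v[0]))
def push(phi,r=16.,hz=20.,gap=0.,turn_phi=None,h=11.,half=7.):
    """TCP world pose and tool-x world angle (deg) for pushing bar at phi"""
    c,R=bowl(); p=np.radians(phi); e=np.array([np.cos(p),np.sin(p),0]); n=np.array([-np.sin(p),np.cos(p),0])
    nw=R@n; hw=np.array([nw[0],nw[1],0]); hw/=np.linalg.norm(hw)
    off=half+h*(hw@nw)+gap
    P=c+R@((e*r-n*off+np.array([0,0,hz]))/1e3)
    return P,np.degrees(np.arctan2(hw[1],hw[0]))
E
python3 - <<'E'
from kn import *
d=np.load('w17.npz'); mp=campose('wrist',d['p'],d['R'])
print(barangle(mp,(220+182/7,105+112/7),(220+287/7,105+458/7)))
o=r.get_obs(); print(o['joints'])
tx=np.degrees(np.arctan2(o['tool_rot'][1,0],o['tool_rot'][0,0])); print(tx)
for ph,g,hz in ((15,15,60),(15,15,20),(15,0,20),(30,0,20),(60,0,20),(90,0,20),(120,0,20)):
    P,a=push(ph,gap=g,hz=hz); print(ph,P,a,'rel',rel(P),'turn',tx-a)
E
```

```text
([array([-0.027 , -0.0097,  0.036 ]), array([0.0348, 0.0075, 0.036 ])], np.float64(15.584060179978431))
[-0.1802  0.3452  1.1034 -0.0001  1.6922 -1.549 ]
168.4298033128362
15 [ 0.5243 -0.0057  0.2411] 90.83138953335838 rel [ 0.0307 -0.0286  0.1277] turn 77.59841377947784
15 [ 0.5468 -0.0103  0.2083] 90.83138953335838 rel [ 0.0078 -0.0285  0.1605] turn 77.59841377947784
15 [0.5466 0.0046 0.2061] 90.83138953335838 rel [ 0.0109 -0.0141  0.1627] turn 77.59841377947784
30 [0.5498 0.01   0.2075] 103.76301419091494 rel [ 0.0089 -0.0081  0.1612] turn 64.66678912192127
60 [0.5521 0.0225 0.2074] 133.27504636184392 rel [0.0091 0.0047 0.1614] turn 35.154756950992294
90 [0.5491 0.0338 0.2037] 168.45178413704562 rel [0.0143 0.0151 0.165 ] turn -0.0219808242094075
120 [0.5426 0.0414 0.1982] -156.3714780877527 rel [0.0222 0.0212 0.1706] turn 324.8012814005889
```

Call:
send_rows(commands=[[[0.01, -0.01, 0, 8], [0.02, -0.02, 0, 16], [0.031, -0.029, 0.01, 24], [0.031, -0.029, 0.03, 32], [0.031, -0.029, 0.05, 40], [0.031, -0.029, 0.07, 48], [0.031, -0.029, 0.09, 56], [0.031, -0.029, 0.11, 64], [0.031, -0.029, 0.125, 72], [0.031, -0.029, 0.128, 77.5], [0.031, -0.029, 0.128, 77.5], [0.031, -0.029, 0.128, 77.5]]], claw=1)

```text
time_s: 17.55
ee_pos: [0.524, -0.0061, 0.24]
tool_rot: [[-0.019, 1.0, -0.001], [1.0, 0.019, 0.0], [0.0, -0.001, -1.0]]
contact_force: [0.2, 0.2, 0.7]
width: -0.001
```

Run:
```python
from kn import *
o=r.get_obs(); print(o['time_s'],o['ee_pos'],o['contact_force'],o['width'],o['tool_rot'],o['joints'])
np.savez('w18.npz',p=o['ee_pos'],R=o['tool_rot'])
im=snap('wrist','w18.png'); cv2.imwrite('pics/w18b.png',cv2.resize(im[:,:,::-1],(800,600),interpolation=cv2.INTER_CUBIC))
im=snap('scene','s18.png');cv2.imwrite('pics/s18c.png',cv2.resize(im[130:230,200:300,::-1],None,fx=6,fy=6,interpolation=cv2.INTER_CUBIC))
tx=np.degrees(np.arctan2(o['tool_rot'][1,0],o['tool_rot'][0,0])); print(tx)
for ph,g,hz in ((15,15,60),(15,15,20),(15,0,20)):
    P,a=push(ph,gap=g,hz=hz); print(ph,P,a,'rel',rel(P),'turn',tx-a)
```

```text
17.55 [ 0.524  -0.0061  0.24  ] [0.2388 0.1627 0.6801] -0.0011126463949319321 [[-0.0188  0.9998 -0.0006]
 [ 0.9998  0.0188  0.0001]
 [ 0.0001 -0.0006 -1.    ]] [-0.2355  0.3048  1.4856 -0.      1.3518 -0.2542]
91.07448507704929
15 [ 0.5243 -0.0057  0.2411] 90.83138953335838 rel [ 0.0004  0.0003 -0.0006] turn 0.24309554369091302
15 [ 0.5468 -0.0103  0.2083] 90.83138953335838 rel [-0.0046  0.0227  0.0321] turn 0.24309554369091302
15 [0.5466 0.0046 0.2061] 90.83138953335838 rel [0.0103 0.0228 0.0344] turn 0.24309554369091302
```

View pics/w18b.png

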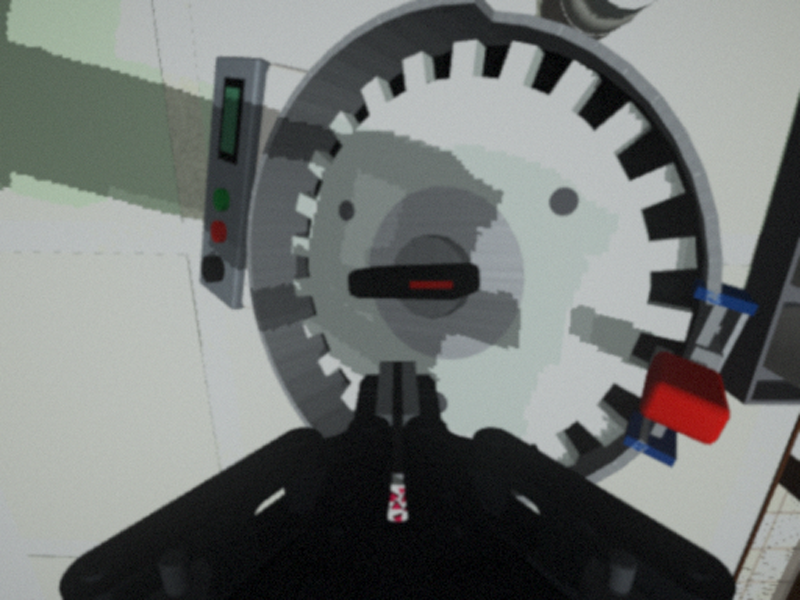

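View pics/s18c.png

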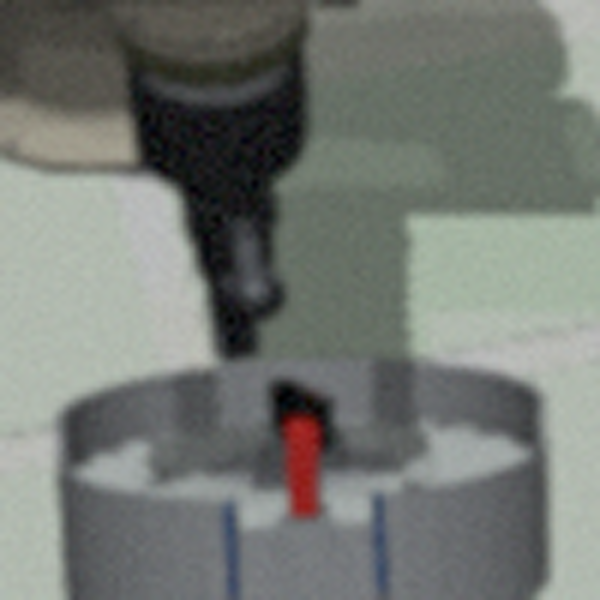

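Pushing the uphill end would bring the gripper linkage close to the stop's handle. I'll push the opposite, downhill end of the bar instead.

```bash
cat >> kn.py <<'E'
def push2(phi,r=24.,hz=20.,gap=0.,h=11.,half=7.):
    c,R=bowl(); p=np.radians(phi); e=np.array([np.cos(p),np.sin(p),0]); n=np.array([-np.sin(p),np.cos(p),0])
    nw=R@n; hw=np.array([nw[0],nw[1],0]); hw/=np.linalg.norm(hw)
    off=half+h*(hw@nw)+gap
    return c+R@((-e*r+n*off+np.array([0,0,hz]))/1e3),np.degrees(np.arctan2(hw[1],hw[0]))
E
python3 - <<'E'
from kn import *
o=r.get_obs()
tx=np.degrees(np.arctan2(o['tool_rot'][1,0],o['tool_rot'][0,0])); print(tx)
for ph,g,hz in ((15,12,65),(15,12,20),(15,0,20)):
    P,a=push2(ph,gap=g,hz=hz); print(ph,P,a,'rel',rel(P),'turn',tx-a)
E
```

```text
91.03792427612333
15 [0.4875 0.0532 0.2137] 90.83138953335838 rel [ 0.0599 -0.0354  0.0267] turn 0.20653474276495842
15 [0.5128 0.048  0.1768] 90.83138953335838 rel [ 0.0543 -0.0102  0.0636] turn 0.20653474276495842
15 [0.513  0.0361 0.1786] 90.83138953335838 rel [ 0.0424 -0.0103  0.0618] turn 0.20653474276495842
```

Call:
send_rows(commands=[[[0, -0.02, -0.01, 0], [0.02, -0.035, -0.01, 0], [0.045, -0.035, -0.005, 0], [0.06, -0.035, 0.01, 0], [0.06, -0.035, 0.026, 0], [0.058, -0.027, 0.039, 0], [0.056, -0.018, 0.052, 0], [0.054, -0.01, 0.0625, 0], [0.054, -0.01, 0.0625, 0], [0.054, -0.01, 0.0625, 0]]])

```text
time_s: 18.65
ee_pos: [0.5131, 0.0476, 0.1779]
tool_rot: [[-0.016, 1.0, -0.0], [1.0, 0.016, 0.0], [0.0, -0.0, -1.0]]
contact_force: [0.2, -0.1, -0.3]
width: -0.003
```

Run:
```python
from kn import *
o=r.get_obs(); print(o['time_s'],o['ee_pos'],o['contact_force'],o['joints'])
im=snap('wrist','w19.png'); cv2.imwrite('pics/w19b.png',cv2.resize(im[:,:,::-1],(800,600),interpolation=cv2.INTER_CUBIC))
tx=np.degrees(np.arctan2(o['tool_rot'][1,0],o['tool_rot'][0,0])); print(tx)
for ph in range(15,131,5):
    P,a=push2(ph,gap=0,hz=21); print(ph,'rel',rel(P),'turn',(tx-a+180)%360-180)
```

```text
18.65 [0.5131 0.0476 0.1779] [ 0.2037 -0.0949 -0.2844] [-0.1351  0.34    1.6056  0.      1.196  -0.1512]
90.92164224461865
15 rel [-0.0115 -0.0008 -0.0011] turn 0.09025271126029111
20 rel [-0.0138 -0.002  -0.0007] turn -4.131931666494182
25 rel [-0.0163 -0.003  -0.0003] turn -8.435842356428793
30 rel [-0.0189 -0.0039 -0.0001] turn -12.841371946296306
35 rel [-0.0215 -0.0045 -0.0001] turn -17.367708370740786
40 rel [-0.0242 -0.005  -0.0002] turn -22.032835444416776
45 rel [-0.0269 -0.0052 -0.0004] turn -26.852831802067016
50 rel [-0.0295 -0.0052 -0.0008] turn -31.84094770438753
55 rel [-0.0322 -0.0051 -0.0013] turn -37.00646656770553
60 rel [-0.0348 -0.0047 -0.002 ] turn -42.35340411722527
65 rel [-0.0373 -0.0041 -0.0027] turn -47.87916320976569
70 rel [-0.0396 -0.0034 -0.0036] turn -53.57333864787819
75 rel [-0.0419 -0.0025 -0.0046] turn -59.41693315766432
80 rel [-0.044  -0.0014 -0.0056] turn -65.3822703225731
85 rel [-0.046  -0.0002 -0.0067] turn -71.43383730631834
90 rel [-0.0478  0.0011 -0.0079] turn -77.53014189242697
95 rel [-0.0495  0.0025 -0.0091] turn -83.62644647853563
100 rel [-0.0509  0.004  -0.0104] turn -89.67801346228083
105 rel [-0.0523  0.0057 -0.0117] turn -95.64335062718965
110 rel [-0.0534  0.0073 -0.013 ] turn -101.48694513697575
115 rel [-0.0544  0.0091 -0.0144] turn -107.18112057508824
120 rel [-0.0552  0.0109 -0.0157] turn -112.70687966762864
125 rel [-0.0558  0.0128 -0.0171] turn -118.05381721714843
130 rel [-0.0562  0.0148 -0.0185] turn -123.2193360804664
```

View pics/w19b.png

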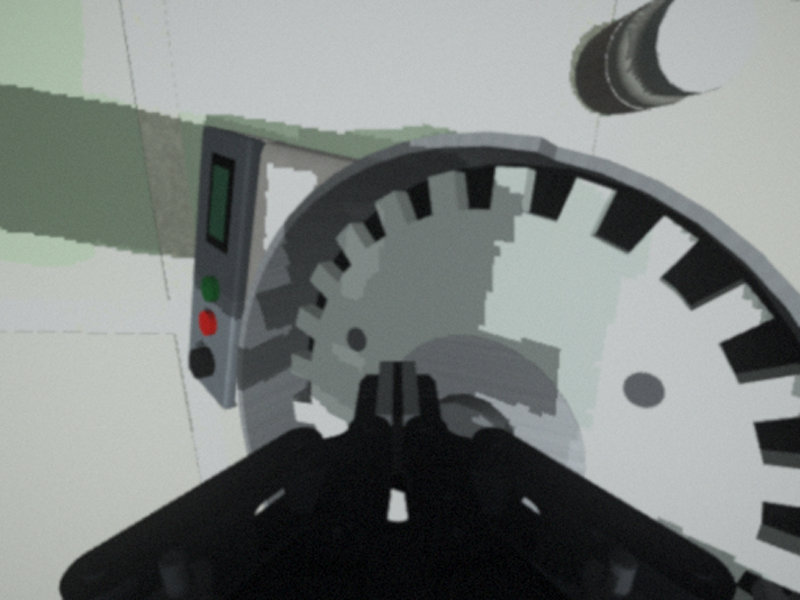

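Call:
send_rows(commands=[[[-0.005, 0, 0, 0], [-0.009, -0.001, 0, 0], [-0.012, -0.001, 0, 0], [-0.014, -0.002, 0, -4], [-0.016, -0.003, 0, -8], [-0.019, -0.004, 0, -13], [-0.019, -0.004, 0, -13]]])

```text
time_s: 19.4
ee_pos: [0.5081, 0.0331, 0.1779]
tool_rot: [[-0.244, 0.97, -0.001], [0.97, 0.244, 0.009], [0.009, 0.001, -1.0]]
contact_force: [-2.4, 27.8, 2.2]
width: -0.001
```

Run:
```python
from kn import *
o=r.get_obs(); print(o['time_s'],o['ee_pos'],o['contact_force'],o['wrist_torque'])
im=snap('scene','s20.png');cv2.imwrite('pics/s20c.png',cv2.resize(im[130:230,200:300,::-1],None,fx=6,fy=6,interpolation=cv2.INTER_CUBIC))
im=snap('top','t20.png');cv2.imwrite('pics/t20c.png',cv2.resize(im[95:215,210:330,::-1],None,fx=5,fy=5,interpolation=cv2.INTER_CUBIC))
```

```text
19.4 [0.5081 0.0331 0.1779] [-2.4294 27.8161  2.2225] [4.0542 0.3122 0.2351]
```

View pics/s20c.png

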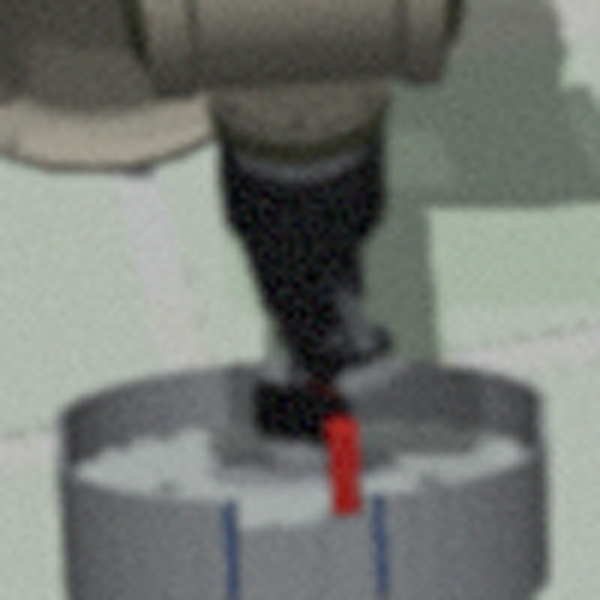

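View pics/t20c.png

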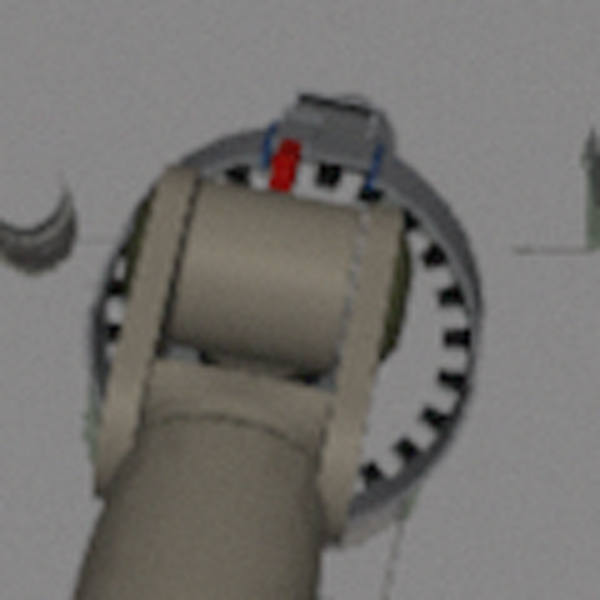

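```bash
cat >> kn.py <<'E'
def push3(phi,lead=5.,gap=0.,s0=22.,drop=14.,h=11.):
    c,R=bowl(); p=np.radians(phi); e=np.array([np.cos(p),np.sin(p),0]); n=np.array([-np.sin(p),np.cos(p),0])
    ew=R@e; yw=np.arctan2(ew[1],ew[0])+np.radians(lead); hw=np.array([-np.sin(yw),np.cos(yw),0]); t=np.array([np.cos(yw),np.sin(yw),0])
    L=lambda s: c+R@((-e*s+n*7+np.array([0,0,39.]))/1e3)
    d=max(L(s)@hw for s in (5,30))+(h+gap)/1e3
    P=hw*d+t*(L(s0)@t); P[2]=L(s0)[2]-drop/1e3
    cor=[R.T@(P+hw*a*.011+t*b*.0145-c) for a in (-1,1) for b in (-1,1)]
    return P,np.degrees(yw)+90,min(x[2] for x in cor)*1e3
E
python3 - <<'E'
from kn import *
o=r.get_obs(); print(o['ee_pos'],o['contact_force'])
tx=np.degrees(np.arctan2(o['tool_rot'][1,0],o['tool_rot'][0,0])); print(tx)
for ph in range(20,131,5):
    P,a,m=push3(ph); print(ph,P,'minz',m.round(1),'rel',rel(P),'turn',((tx-a+180)%360-180).round(1))
E
```

```text
[0.5081 0.0331 0.1779] [-3.0442 27.1667  2.0394]
104.00997845762086
20 [0.5002 0.0368 0.1829] minz 20.4 rel [ 0.0056 -0.0067 -0.005 ] turn -3.4
25 [0.4989 0.0344 0.183 ] minz 20.9 rel [ 0.0036 -0.0086 -0.0051] turn -9.1
30 [0.4978 0.032  0.1832] minz 21.4 rel [ 0.0014 -0.0103 -0.0053] turn -14.6
35 [0.4969 0.0294 0.1835] minz 22.0 rel [-0.0008 -0.0118 -0.0056] turn -20.0
40 [0.4962 0.0268 0.1839] minz 22.5 rel [-0.0031 -0.013  -0.0061] turn -25.1
45 [0.4957 0.0242 0.1844] minz 23.1 rel [-0.0055 -0.0141 -0.0066] turn -30.1
50 [0.4955 0.0217 0.1849] minz 23.8 rel [-0.008  -0.0149 -0.0072] turn -34.9
55 [0.4955 0.0191 0.1856] minz 24.4 rel [-0.0104 -0.0156 -0.0078] turn -39.6
60 [0.4957 0.0166 0.1863] minz 25.0 rel [-0.0129 -0.016  -0.0086] turn -44.1
65 [0.4961 0.0142 0.1872] minz 25.6 rel [-0.0153 -0.0162 -0.0094] turn -48.5
70 [0.4967 0.0119 0.188 ] minz 26.2 rel [-0.0177 -0.0161 -0.0104] turn -52.8
75 [0.4975 0.0097 0.189 ] minz 26.9 rel [-0.02   -0.0159 -0.0113] turn -57.1
80 [0.4984 0.0076 0.19  ] minz 27.5 rel [-0.0223 -0.0155 -0.0123] turn -61.2
85 [0.4995 0.0057 0.191 ] minz 27.8 rel [-0.0244 -0.0149 -0.0134] turn -65.3
90 [0.5008 0.0038 0.1921] minz 27.2 rel [-0.0265 -0.0141 -0.0145] turn -69.4
95 [0.5022 0.0022 0.1932] minz 26.6 rel [-0.0284 -0.0132 -0.0156] turn -73.5
100 [0.5037 0.0007 0.1944] minz 26.0 rel [-0.0303 -0.0121 -0.0168] turn -77.7
105 [ 0.5053 -0.0007  0.1955] minz 25.4 rel [-0.032  -0.0108 -0.018 ] turn -81.8
110 [ 0.5071 -0.0019  0.1967] minz 24.8 rel [-0.0335 -0.0094 -0.0191] turn -86.0
115 [ 0.5089 -0.0029  0.1978] minz 24.2 rel [-0.0349 -0.0079 -0.0203] turn -90.3
120 [ 0.5108 -0.0037  0.199 ] minz 23.7 rel [-0.0362 -0.0062 -0.0214] turn -94.8
125 [ 0.5128 -0.0044  0.2001] minz 23.1 rel [-0.0373 -0.0044 -0.0226] turn -99.3
130 [ 0.5149 -0.0049  0.2012] minz 22.5 rel [-0.0383 -0.0025 -0.0237] turn -103.9
```

```bash
cat > gen.py <<'E'
from kn import *
import sys
def gen(cmd,tx,phis,lead=5.,gap=0.,drop=19.):
    a0=np.radians(tx); X=np.array([np.cos(a0),np.sin(a0),0]); Z=np.array([0,0,-1.]); Y=np.cross(Z,X); T=np.array([X,Y,Z])
    for ph in phis:
        P,a,m=push3(ph,lead=lead,gap=gap,drop=drop); print(ph,'minz',m.round(1),(T@(P-cmd)).round(4),((tx-a+180)%360-180).round(1),'P',P.round(4),'tx',a.round(1))
E
python3 - <<'E'
from gen import *
gen(np.array([.5094,.0285,.178]),103.9,[22],gap=5)
gen(np.array([.5094,.0285,.178]),103.9,range(25,131,5))
E
```

```text
22 minz 18.0 [ 0.0145 -0.0082  0.0001] -5.8 P [0.498  0.0406 0.1779] tx 109.7
25 minz 16.8 [ 0.0083 -0.0088  0.    ] -9.2 P [0.4989 0.0344 0.178 ] tx 113.1
30 minz 17.3 [ 0.0062 -0.0105 -0.0002] -14.7 P [0.4978 0.032  0.1782] tx 118.6
35 minz 17.9 [ 0.0039 -0.0119 -0.0005] -20.1 P [0.4969 0.0294 0.1785] tx 124.0
40 minz 18.4 [ 0.0016 -0.0132 -0.0009] -25.2 P [0.4962 0.0268 0.1789] tx 129.1
45 minz 19.0 [-0.0009 -0.0143 -0.0014] -30.2 P [0.4957 0.0242 0.1794] tx 134.1
50 minz 19.7 [-0.0033 -0.0151 -0.0019] -35.0 P [0.4955 0.0217 0.1799] tx 138.9
55 minz 20.3 [-0.0058 -0.0157 -0.0026] -39.7 P [0.4955 0.0191 0.1806] tx 143.6
60 minz 20.9 [-0.0082 -0.0161 -0.0033] -44.2 P [0.4957 0.0166 0.1813] tx 148.1
65 minz 21.5 [-0.0107 -0.0163 -0.0042] -48.6 P [0.4961 0.0142 0.1822] tx 152.5
70 minz 22.1 [-0.013  -0.0163 -0.005 ] -52.9 P [0.4967 0.0119 0.183 ] tx 156.8
75 minz 22.8 [-0.0154 -0.0161 -0.006 ] -57.2 P [0.4975 0.0097 0.184 ] tx 161.1
80 minz 23.4 [-0.0176 -0.0157 -0.007 ] -61.3 P [0.4984 0.0076 0.185 ] tx 165.2
85 minz 23.7 [-0.0198 -0.0151 -0.008 ] -65.5 P [0.4995 0.0057 0.186 ] tx 169.4
90 minz 23.1 [-0.0219 -0.0143 -0.0091] -69.6 P [0.5008 0.0038 0.1871] tx 173.5
95 minz 22.5 [-0.0238 -0.0133 -0.0102] -73.7 P [0.5022 0.0022 0.1882] tx 177.6
100 minz 21.9 [-0.0256 -0.0122 -0.0114] -77.8 P [0.5037 0.0007 0.1894] tx 181.7
105 minz 21.3 [-0.0274 -0.011  -0.0125] -81.9 P [ 0.5053 -0.0007  0.1905] tx 185.8
110 minz 20.7 [-0.0289 -0.0096 -0.0137] -86.2 P [ 0.5071 -0.0019  0.1917] tx 190.1
115 minz 20.2 [-0.0304 -0.008  -0.0148] -90.5 P [ 0.5089 -0.0029  0.1928] tx 194.4
120 minz 19.6 [-0.0316 -0.0064 -0.016 ] -94.9 P [ 0.5108 -0.0037  0.194 ] tx 198.8
125 minz 19.0 [-0.0328 -0.0046 -0.0171] -99.4 P [ 0.5128 -0.0044  0.1951] tx 203.3
130 minz 18.4 [-0.0337 -0.0027 -0.0182] -104.1 P [ 0.5149 -0.0049  0.1962] tx 208.0
```

Call:
send_rows(commands=[[[0.012, -0.004, 0, -3], [0.0145, -0.008, 0, -6], [0.0083, -0.009, 0, -9], [0.0062, -0.0105, 0, -14.5], [0.004, -0.012, -0.0005, -20], [0.0016, -0.013, -0.001, -25], [-0.001, -0.0143, -0.0015, -30], [-0.001, -0.0143, -0.0015, -30]]])

```text
time_s: 20.3
ee_pos: [0.4952, 0.0244, 0.1795]
tool_rot: [[-0.694, 0.72, -0.0], [0.72, 0.694, 0.001], [0.001, 0.0, -1.0]]
contact_force: [0.0, 2.4, 0.6]
width: 0.003
```

Run:
```python
from kn import *
o=r.get_obs(); print(o['time_s'],o['ee_pos'],o['contact_force'],o['wrist_torque'],np.degrees(np.arctan2(o['tool_rot'][1,0],o['tool_rot'][0,0])))
im=snap('wrist','w21.png'); cv2.imwrite('pics/w21b.png',cv2.resize(im[:,:,::-1],(800,600),interpolation=cv2.INTER_CUBIC))
im=snap('scene','s21.png');cv2.imwrite('pics/s21c.png',cv2.resize(im[130:230,200:300,::-1],None,fx=6,fy=6,interpolation=cv2.INTER_CUBIC))
```

```text
20.3 [0.4952 0.0244 0.1795] [0.0159 2.3836 0.5925] [0.3893 0.0871 0.0366] 133.9453292585421
```

View pics/w21b.png

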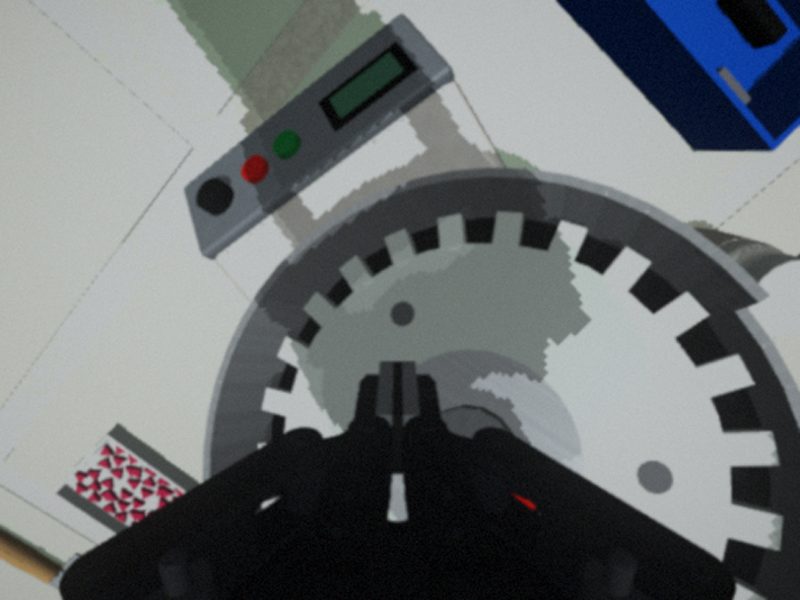

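View pics/s21c.png

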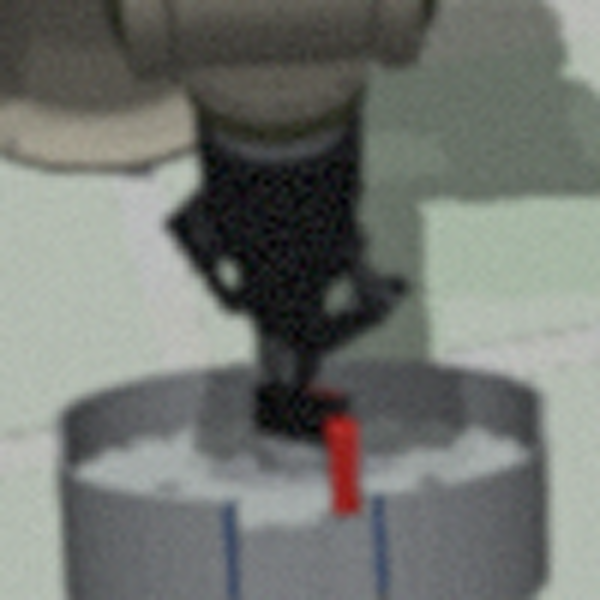

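Run:
```python
from gen import *
gen(np.array([.4957,.0242,.1795]),133.9,range(50,106,5))
```

```text
50 minz 19.7 [-0.0017 -0.0019 -0.0004] -5.0 P [0.4955 0.0217 0.1799] tx 138.9
55 minz 20.3 [-0.0035 -0.0037 -0.0011] -9.7 P [0.4955 0.0191 0.1806] tx 143.6
60 minz 20.9 [-0.0055 -0.0052 -0.0018] -14.2 P [0.4957 0.0166 0.1813] tx 148.1
65 minz 21.5 [-0.0075 -0.0066 -0.0027] -18.6 P [0.4961 0.0142 0.1822] tx 152.5
70 minz 22.1 [-0.0095 -0.0078 -0.0035] -22.9 P [0.4967 0.0119 0.183 ] tx 156.8
75 minz 22.8 [-0.0117 -0.0088 -0.0045] -27.2 P [0.4975 0.0097 0.184 ] tx 161.1
80 minz 23.4 [-0.0138 -0.0095 -0.0055] -31.3 P [0.4984 0.0076 0.185 ] tx 165.2
85 minz 23.7 [-0.016  -0.0101 -0.0065] -35.5 P [0.4995 0.0057 0.186 ] tx 169.4
90 minz 23.1 [-0.0182 -0.0105 -0.0076] -39.6 P [0.5008 0.0038 0.1871] tx 173.5
95 minz 22.5 [-0.0204 -0.0106 -0.0087] -43.7 P [0.5022 0.0022 0.1882] tx 177.6
100 minz 21.9 [-0.0225 -0.0106 -0.0099] -47.8 P [0.5037 0.0007 0.1894] tx 181.7
105 minz 21.3 [-0.0246 -0.0103 -0.011 ] -51.9 P [ 0.5053 -0.0007  0.1905] tx 185.8
```

Call:
send_rows(commands=[[[-0.001, -0.001, 0, -2.5], [-0.002, -0.002, -0.0005, -5], [-0.0035, -0.0037, -0.001, -9.5], [-0.0055, -0.0052, -0.0015, -14], [-0.0075, -0.0066, -0.0025, -18.5], [-0.0095, -0.0078, -0.0035, -23], [-0.0095, -0.0078, -0.0035, -23]]])

```text
time_s: 21.1
ee_pos: [0.4952, 0.0129, 0.1827]
tool_rot: [[-0.92, 0.392, -0.003], [0.392, 0.92, 0.002], [0.004, 0.0, -1.0]]
contact_force: [-7.3, 5.5, 3.2]
width: -0.002
```

Run:
```python
from kn import *
o=r.get_obs(); print(o['time_s'],o['ee_pos'],o['contact_force'],o['wrist_torque'],np.degrees(np.arctan2(o['tool_rot'][1,0],o['tool_rot'][0,0])))
im=snap('scene','s22.png');cv2.imwrite('pics/s22c.png',cv2.resize(im[130:230,200:300,::-1],None,fx=6,fy=6,interpolation=cv2.INTER_CUBIC))
```

```text
21.1 [0.4952 0.0129 0.1827] [-7.2591  5.4524  3.2413] [ 0.9012  1.127  -0.0001] 156.94957102904505
```

View pics/s22c.png

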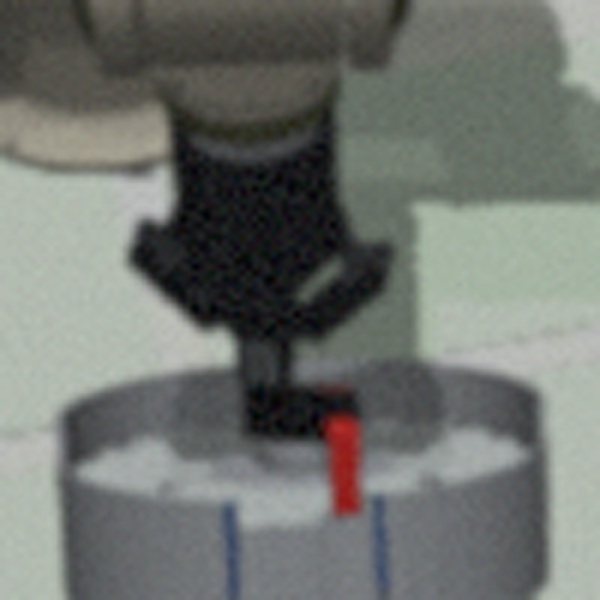

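Run:
```python
from gen import *
gen(np.array([.4967,.0119,.183]),156.9,range(75,136,5))
```

```text
75 minz 22.8 [-0.0016 -0.0017 -0.001 ] -4.2 P [0.4975 0.0097 0.184 ] tx 161.1
80 minz 23.4 [-0.0033 -0.0033 -0.002 ] -8.3 P [0.4984 0.0076 0.185 ] tx 165.2
85 minz 23.7 [-0.005  -0.0046 -0.003 ] -12.5 P [0.4995 0.0057 0.186 ] tx 169.4
90 minz 23.1 [-0.0069 -0.0058 -0.0041] -16.6 P [0.5008 0.0038 0.1871] tx 173.5
95 minz 22.5 [-0.0088 -0.0068 -0.0052] -20.7 P [0.5022 0.0022 0.1882] tx 177.6
100 minz 21.9 [-0.0108 -0.0076 -0.0064] -24.8 P [0.5037 0.0007 0.1894] tx 181.7
105 minz 21.3 [-0.0129 -0.0082 -0.0075] -28.9 P [ 0.5053 -0.0007  0.1905] tx 185.8
110 minz 20.7 [-0.0149 -0.0086 -0.0087] -33.2 P [ 0.5071 -0.0019  0.1917] tx 190.1
115 minz 20.2 [-0.017  -0.0088 -0.0098] -37.5 P [ 0.5089 -0.0029  0.1928] tx 194.4
120 minz 19.6 [-0.0191 -0.0088 -0.011 ] -41.9 P [ 0.5108 -0.0037  0.194 ] tx 198.8
125 minz 19.0 [-0.0212 -0.0087 -0.0121] -46.4 P [ 0.5128 -0.0044  0.1951] tx 203.3
130 minz 18.4 [-0.0233 -0.0083 -0.0132] -51.1 P [ 0.5149 -0.0049  0.1962] tx 208.0
135 minz 17.9 [-0.0254 -0.0078 -0.0142] -55.9 P [ 0.517  -0.0052  0.1972] tx 212.8
```

Call:
send_rows(commands=[[[-0.0016, -0.0017, -0.001, -4], [-0.0033, -0.0033, -0.002, -8], [-0.005, -0.0046, -0.003, -12.5], [-0.007, -0.0058, -0.004, -16.5], [-0.0088, -0.0068, -0.005, -20.5], [-0.0108, -0.0076, -0.0065, -25], [-0.0108, -0.0076, -0.0065, -25]]])

```text
time_s: 21.85
ee_pos: [0.5014, 0.0007, 0.1891]
tool_rot: [[-0.999, -0.034, -0.006], [-0.034, 0.999, -0.0], [0.006, -0.0, -1.0]]
contact_force: [-12.1, -0.2, 4.2]
width: 0.001
```

Run:
```python
from kn import *
o=r.get_obs(); print(o['time_s'],o['ee_pos'],o['contact_force'],o['wrist_torque'],np.degrees(np.arctan2(o['tool_rot'][1,0],o['tool_rot'][0,0])))
im=snap('scene','s23.png');cv2.imwrite('pics/s23c.png',cv2.resize(im[130:230,200:300,::-1],None,fx=6,fy=6,interpolation=cv2.INTER_CUBIC))
im=snap('wrist','w23.png'); cv2.imwrite('pics/w23b.png',cv2.resize(im[:,:,::-1],(800,600),interpolation=cv2.INTER_CUBIC))
```

```text
21.85 [0.5014 0.0007 0.1891] [-12.0734  -0.1608   4.1633] [-0.1367  1.9756 -0.0529] -178.0518368609937
```

View pics/s23c.png

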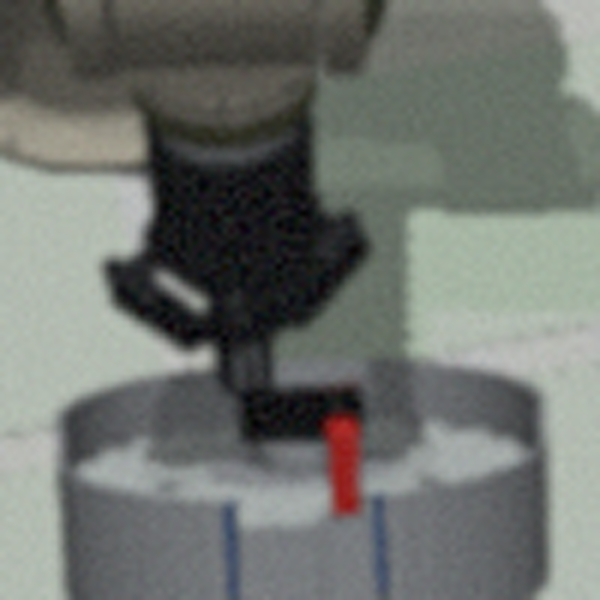

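View pics/w23b.png

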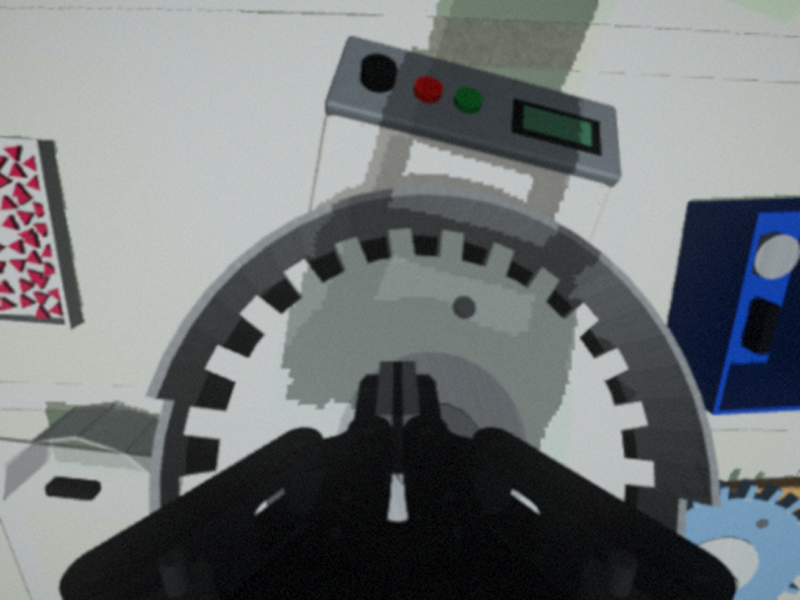

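Run:
```python
from gen import *
gen(np.array([.5037,.0007,.1895]),181.9,range(105,146,5))
```

```text
105 minz 21.3 [-0.0016 -0.0014 -0.001 ] -3.9 P [ 0.5053 -0.0007  0.1905] tx 185.8
110 minz 20.7 [-0.0033 -0.0027 -0.0022] -8.2 P [ 0.5071 -0.0019  0.1917] tx 190.1
115 minz 20.2 [-0.0051 -0.0038 -0.0033] -12.5 P [ 0.5089 -0.0029  0.1928] tx 194.4
120 minz 19.6 [-0.007  -0.0047 -0.0045] -16.9 P [ 0.5108 -0.0037  0.194 ] tx 198.8
125 minz 19.0 [-0.0089 -0.0054 -0.0056] -21.4 P [ 0.5128 -0.0044  0.1951] tx 203.3
130 minz 18.4 [-0.011  -0.006  -0.0067] -26.1 P [ 0.5149 -0.0049  0.1962] tx 208.0
135 minz 17.9 [-0.0131 -0.0064 -0.0077] -30.9 P [ 0.517  -0.0052  0.1972] tx 212.8
140 minz 17.4 [-0.0153 -0.0065 -0.0087] -35.9 P [ 0.5192 -0.0053  0.1982] tx 217.8
145 minz 16.9 [-0.0176 -0.0066 -0.0097] -41.0 P [ 0.5215 -0.0053  0.1992] tx 222.9
```

Call:
send_rows(commands=[[[-0.0016, -0.0014, -0.001, -4], [-0.0033, -0.0027, -0.002, -8], [-0.005, -0.0038, -0.003, -12.5], [-0.005, -0.0038, -0.003, -12.5]]])

```text
time_s: 22.35
ee_pos: [0.5067, -0.0036, 0.1925]
tool_rot: [[-0.968, -0.249, -0.006], [-0.249, 0.968, -0.002], [0.006, -0.0, -1.0]]
contact_force: [-14.5, -3.7, 8.3]
width: 0.0
```

Call:
send_rows(commands=[[[-0.001, 0.0, -0.0005, -2.2], [-0.002, 0.0, -0.001, -4.4], [-0.002, 0.0, -0.001, -4.4]]])

```text
time_s: 22.65
ee_pos: [0.5086, -0.0035, 0.1936]
tool_rot: [[-0.947, -0.322, -0.005], [-0.322, 0.947, -0.003], [0.006, -0.001, -1.0]]
contact_force: [-14.5, -5.9, 8.6]
width: -0.001
```

Call:
send_rows(commands=[[[-0.001, -0.001, -0.0005, -2.2], [-0.002, -0.002, -0.001, -4.4], [-0.002, -0.002, -0.001, -4.4]]])

```text
time_s: 22.95
ee_pos: [0.5113, -0.0046, 0.195]
tool_rot: [[-0.919, -0.393, -0.005], [-0.393, 0.919, -0.003], [0.005, -0.0, -1.0]]
contact_force: [-16.4, -5.4, 10.2]
width: 0.002
```

Run:
```python
from kn import *
o=r.get_obs(); print(o['time_s'],o['ee_pos'],o['contact_force'],o['wrist_torque'],o['joints'])
im=snap('scene','s24.png');cv2.imwrite('pics/s24c.png',cv2.resize(im[130:230,200:300,::-1],None,fx=6,fy=6,interpolation=cv2.INTER_CUBIC))
im=snap('top','t24.png');cv2.imwrite('pics/t24c.png',cv2.resize(im[95:215,210:330,::-1],None,fx=5,fy=5,interpolation=cv2.INTER_CUBIC))
```

```text
22.95 [ 0.5113 -0.0046  0.195 ] [-16.4134  -5.3663  10.1731] [-0.8687  2.3312 -0.0375] [-0.2366  0.317   1.5904 -0.0038  1.2382 -2.2105]
```

View pics/s24c.png

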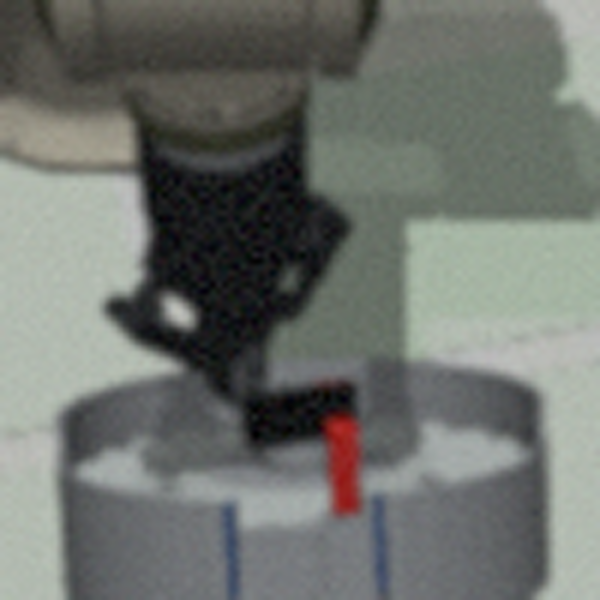

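View pics/t24c.png

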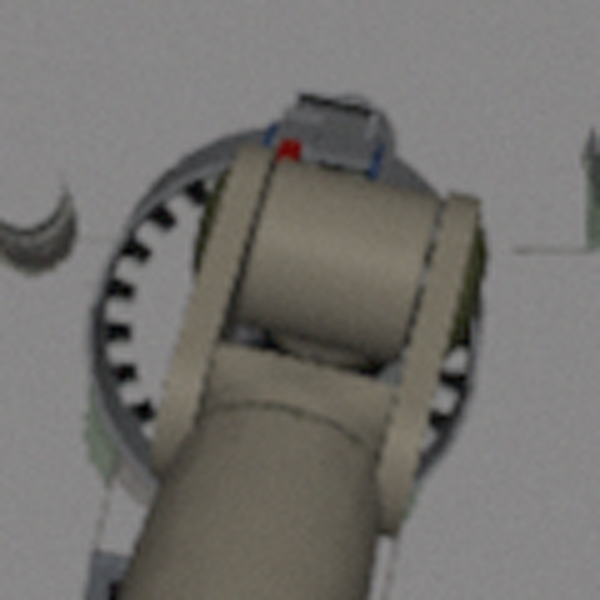

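Call:
send_rows(commands=[[[-0.001, -0.0005, -0.0005, -2.2], [-0.002, -0.001, -0.001, -4.4], [-0.002, -0.001, -0.001, -4.4]]])

```text
time_s: 23.35
ee_pos: [0.5126, -0.0051, 0.1955]
tool_rot: [[-0.886, -0.463, -0.008], [-0.463, 0.886, -0.004], [0.008, 0.0, -1.0]]
contact_force: [-19.4, -8.8, 9.7]
width: 0.001
```

Call:
send_rows(commands=[[[-0.001, -0.0005, -0.0005, -2.2], [-0.002, -0.001, -0.001, -4.4], [-0.002, -0.001, -0.001, -4.4]]])

```text
time_s: 23.65
ee_pos: [0.5132, -0.0058, 0.1959]
tool_rot: [[-0.848, -0.529, -0.013], [-0.529, 0.848, -0.005], [0.013, 0.003, -1.0]]
contact_force: [-28.8, -13.3, 10.3]
width: -0.002
```

Call:
send_rows(commands=[[[0.004, 0, 0, 0], [0.01, 0, 0, 0], [0.015, 0, -0.02, 0], [0.02, 0, -0.05, 8], [0.02, 0, -0.09, 16], [0.02, 0, -0.13, 24], [0.02, 0, -0.16, 32], [0.02, 0, -0.18, 40], [0.02, 0, -0.18, 43], [0.02, 0, -0.18, 43]]])

```text
time_s: 24.65
ee_pos: [0.5007, -0.0144, 0.3767]
tool_rot: [[-0.981, 0.192, 0.001], [0.192, 0.981, -0.001], [-0.002, -0.0, -1.0]]
contact_force: [0.3, 0.3, -0.8]
width: -0.004
```

Run:
```python
from kn import *
o=r.get_obs(); print(o['time_s'],o['ee_pos'],o['contact_force'])
np.savez('w25.npz',p=o['ee_pos'],R=o['tool_rot'])
im=snap('wrist','w25.png'); cv2.imwrite('pics/w25b.png',cv2.resize(im[:,:,::-1],(800,600),interpolation=cv2.INTER_CUBIC))
```

```text
24.65 [ 0.5007 -0.0144  0.3767] [ 0.3     0.2806 -0.8034]
```

View pics/w25b.png

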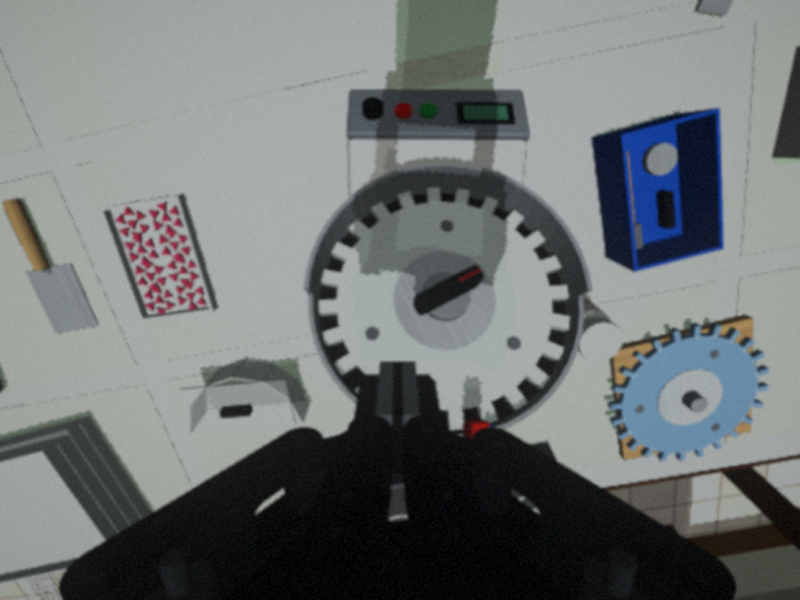

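Call:
send_rows(commands=[[[-0.02, 0.01, -0.005, 0], [-0.045, 0.015, -0.01, 0], [-0.06, 0.02, -0.01, 0], [-0.06, 0.02, -0.01, 0], [-0.06, 0.02, -0.01, 0]]])

```text
time_s: 25.2
ee_pos: [0.5629, -0.006, 0.3857]
tool_rot: [[-0.982, 0.19, -0.001], [0.19, 0.982, 0.0], [0.001, -0.0, -1.0]]
contact_force: [-0.4, -0.9, 0.6]
width: 0.0
```

Run:
```python
from kn import *
o=r.get_obs(); print(o['time_s'],o['ee_pos'],o['contact_force'])
np.savez('w26.npz',p=o['ee_pos'],R=o['tool_rot'])
im=snap('wrist','w26.png')[:,:,::-1]
c=cv2.convertScaleAbs(cv2.resize(im[90:260,160:350],None,fx=4,fy=4,interpolation=cv2.INTER_CUBIC),alpha=1.4); cv2.imwrite('pics/w26c.png',c[:600])
cv2.imwrite('pics/w26d.png',cv2.convertScaleAbs(cv2.resize(im[210:280,200:310],None,fx=7,fy=7,interpolation=cv2.INTER_CUBIC),alpha=1.3))
t=cv2.imread('pics/w17.png'); cv2.imwrite('pics/w17e.png',cv2.convertScaleAbs(cv2.resize(t[80:240,150:350],None,fx=3.75,fy=3.75,interpolation=cv2.INTER_CUBIC),alpha=1.5))
```

```text
25.2 [ 0.5629 -0.006   0.3857] [-0.4216 -0.8857  0.5582]
```

View pics/w26c.png

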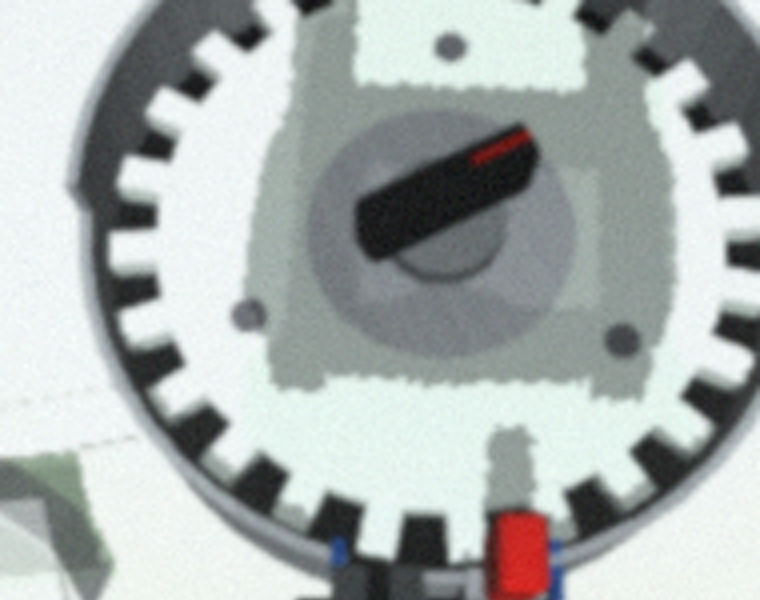

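View pics/w26d.png

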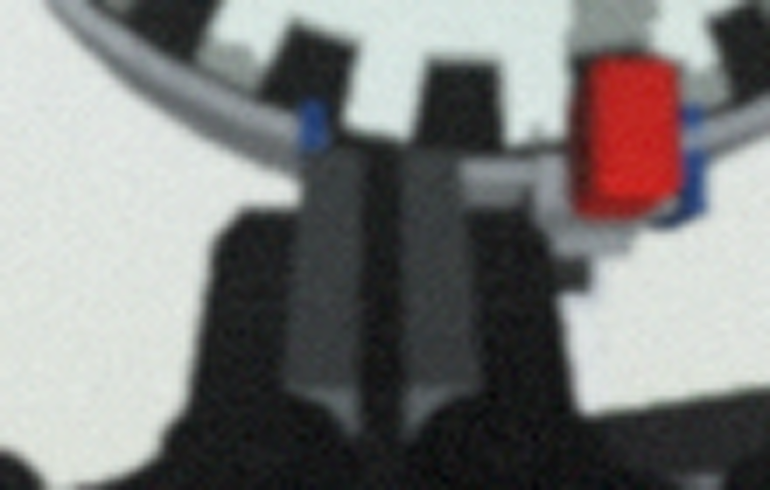

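View pics/w17e.png

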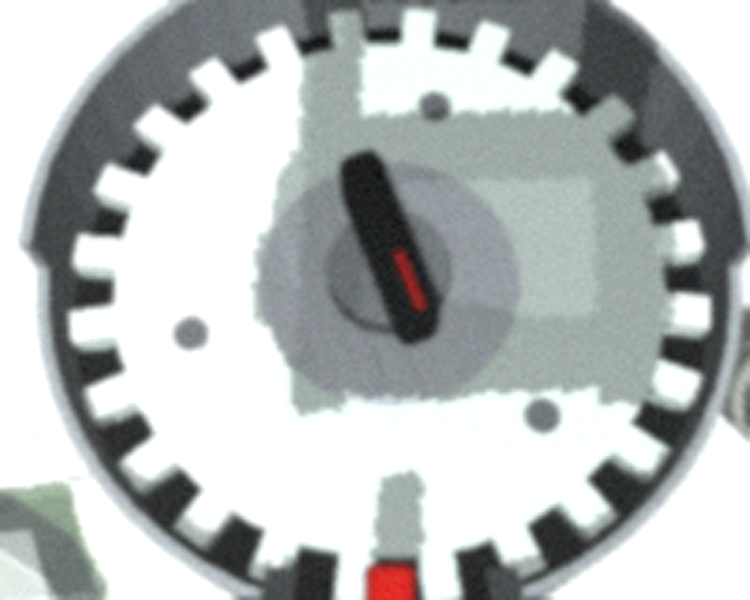

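Run:
```python
from kn import *
c,R=bowl()
def an(f,x0,y0,s,scr,lines):
    d=np.load(f); mp=campose('wrist',d['p'],d['R']); px=lambda a:(x0+(a[0]+.5)/s-.5,y0+(a[1]+.5)/s-.5)
    at=lambda a,h: (R.T@(onplane(mp,*px(a),n=R[:,2],p=c+R[:,2]*h)-c))[:2]
    S=np.array([at(a,0) for a in scr]); m=S.mean(0); sa=np.degrees(np.arctan2(*(S-m).T[::-1])); print('screws',S.round(4).tolist(),'centre',m.round(4),sa.round(1))
    for a,b in lines:
        v=at(b,.039)-at(a,.039); w=np.degrees(np.arctan2(v[1],v[0])); print('bar',w.round(1),'rel',((w-sa)%360).round(1))
    return
an('w17.npz',150,80,3.75,[(435,106),(191,333),(543,415)],[((402,252),(424,308)),((343,165),(400,335)),((383,158),(437,293))])
an('w26.npz',160,90,4,[(450,46),(249,316),(622,341)],[((472,160),(530,132)),((358,208),(525,125)),((372,260),(530,188))])
```

```text
screws [[-0.0678, 0.0155], [0.0192, -0.0678], [0.0479, 0.0496]] centre [-0.0002 -0.0009] [166.4 -73.8  46.4]
bar 19.7 rel [213.3  93.5 333.3]
bar 17.4 rel [211.   91.2 331. ]
bar 19.8 rel [213.4  93.5 333.4]
screws [[-0.07, 0.0027], [0.0313, -0.0632], [0.0385, 0.0569]] centre [-0.0001 -0.0012] [176.8 -63.2  56.4]
bar 118.6 rel [301.9 181.8  62.2]
bar 119.4 rel [302.6 182.5  62.9]
bar 116.9 rel [300.1 180.1  60.5]
```

Run:
```python
from kn import *
from gen import gen
o=r.get_obs(); tx=np.degrees(np.arctan2(o['tool_rot'][1,0],o['tool_rot'][0,0])); print(tx,o['ee_pos'],o['joints'])
for ph,g in ((117,12),(117,3),(118,0),(122,0),(126,0)):
    P,a,m=push3(ph,lead=6,gap=g,s0=25,drop=19); print(ph,g,P,m.round(1),'rel',rel(P),'turn',(tx-a+180)%360-180)
```

```text
169.0498932937379 [ 0.5627 -0.006   0.3861] [-0.2188  0.3544  1.0472 -0.0002  1.7406 -1.5985]
117 12 [ 0.499  -0.0098  0.1941] 25.7 rel [ 0.0617 -0.0158  0.1921] turn -28.05651406250857
117 3 [ 0.5076 -0.0071  0.1941] 21.2 rel [ 0.0538 -0.0115  0.1921] turn -28.05651406250857
118 0 [ 0.5109 -0.0064  0.1943] 19.6 rel [ 0.0507 -0.0102  0.1919] turn -28.93746603416534
122 0 [ 0.5126 -0.0069  0.1953] 19.1 rel [ 0.0489 -0.0104  0.1908] turn -32.508118048109566
126 0 [ 0.5144 -0.0073  0.1963] 18.7 rel [ 0.047  -0.0104  0.1899] turn -36.16083235437992
```

Call:
send_rows(commands=[[[0.03, -0.008, 0.0, -8], [0.055, -0.014, 0.01, -16], [0.063, -0.016, 0.04, -24], [0.063, -0.016, 0.08, -29], [0.063, -0.016, 0.12, -29], [0.063, -0.016, 0.155, -29], [0.063, -0.016, 0.18, -29], [0.063, -0.016, 0.192, -29], [0.06, -0.015, 0.192, -29], [0.055, -0.012, 0.192, -29], [0.052, -0.011, 0.192, -29], [0.052, -0.011, 0.192, -29]]])

```text
time_s: 26.45
ee_pos: [0.5109, -0.0068, 0.1952]
tool_rot: [[-0.951, -0.31, 0.002], [-0.31, 0.951, -0.0], [-0.002, -0.001, -1.0]]
contact_force: [-0.3, -0.5, -0.3]
width: 0.003
```

Call:
send_rows(commands=[[[-0.001, 0, 0, 0], [-0.002, 0, 0, 0], [-0.002, 0, 0, 0]]])

```text
time_s: 26.75
ee_pos: [0.5119, -0.0063, 0.1945]
tool_rot: [[-0.951, -0.31, -0.0], [-0.31, 0.951, -0.0], [0.0, -0.0, -1.0]]
contact_force: [-0.6, -0.3, -0.1]
width: -0.003
```

Call:
send_rows(commands=[[[-0.001, 0, 0, -1], [-0.002, 0, 0, -2], [-0.002, 0, 0, -2]]])

```text
time_s: 27.05
ee_pos: [0.5127, -0.0063, 0.1943]
tool_rot: [[-0.939, -0.344, -0.004], [-0.344, 0.939, -0.002], [0.004, -0.0, -1.0]]
contact_force: [-9.0, -5.1, 6.0]
width: -0.004
```

Call:
send_rows(commands=[[[-0.001, 0, 0, 0], [-0.002, 0, 0, 0], [-0.002, 0, 0, 0]]])

```text
time_s: 27.35
ee_pos: [0.5132, -0.0063, 0.1943]
tool_rot: [[-0.939, -0.343, -0.008], [-0.343, 0.939, -0.003], [0.008, -0.0, -1.0]]
contact_force: [-19.4, -9.5, 9.5]
width: -0.0
```

Call:
send_rows(commands=[[[-0.001, 0, 0, 0], [-0.001, 0, 0, 0], [-0.001, 0, 0, 0]]])

```text
time_s: 27.65
ee_pos: [0.5134, -0.0062, 0.1944]
tool_rot: [[-0.939, -0.343, -0.01], [-0.343, 0.939, -0.003], [0.01, 0.0, -1.0]]
contact_force: [-24.6, -10.2, 12.0]
width: 0.002
```

Call:
send_rows(commands=[[[0.005, 0, 0, 0], [0.012, 0, 0, 0], [0.018, 0, -0.02, 0], [0.02, 0, -0.05, 0], [0.02, 0, -0.09, 8], [0.02, 0, -0.13, 16], [0.02, 0, -0.17, 24], [0.04, 0.02, -0.2, 30], [0.05, 0.04, -0.2, 30], [0.03, 0.06, -0.2, 30], [0.0, 0.08, -0.2, 30], [-0.02, 0.1, -0.2, 30], [-0.03, 0.11, -0.2, 30], [-0.03, 0.11, -0.2, 30]]])

```text
time_s: 29.05
ee_pos: [0.5074, 0.1099, 0.3938]
tool_rot: [[-0.985, 0.171, -0.001], [0.171, 0.985, 0.0], [0.001, 0.0, -1.0]]
contact_force: [-0.2, -0.5, 0.1]
width: 0.003
```

Run:
```python
from kn import *
o=r.get_obs(); print(o['time_s'],o['ee_pos'],o['contact_force'])
np.savez('w27.npz',p=o['ee_pos'],R=o['tool_rot'])
im=snap('wrist','w27.png')[:,:,::-1]; cv2.imwrite('pics/w27b.png',cv2.resize(im,(800,600),interpolation=cv2.INTER_CUBIC))
im=snap('scene','s27.png')[:,:,::-1];cv2.imwrite('pics/s27c.png',cv2.resize(im[130:230,200:300],None,fx=6,fy=6,interpolation=cv2.INTER_CUBIC))
snap('top','t27.png')
```

```text
29.05 [0.5074 0.1099 0.3938] [-0.1719 -0.5417  0.0601]
```

View pics/w27b.png

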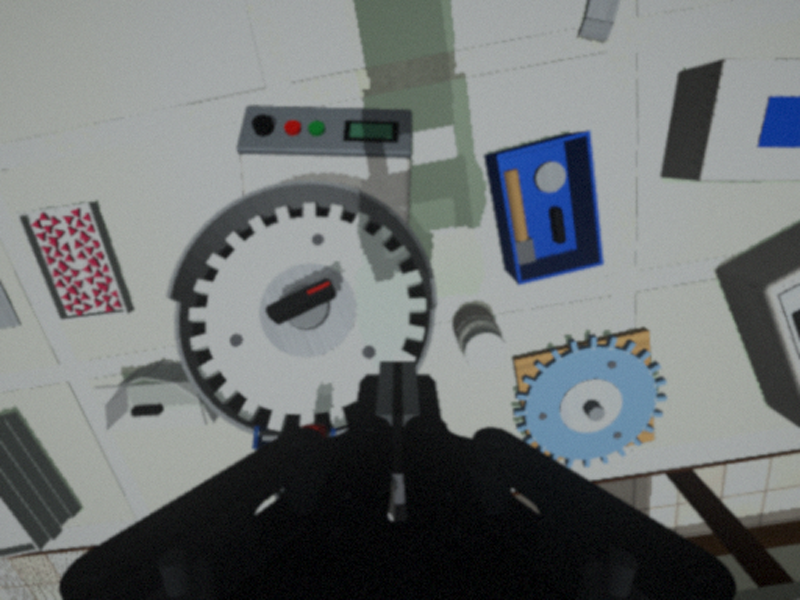

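View pics/s27c.png

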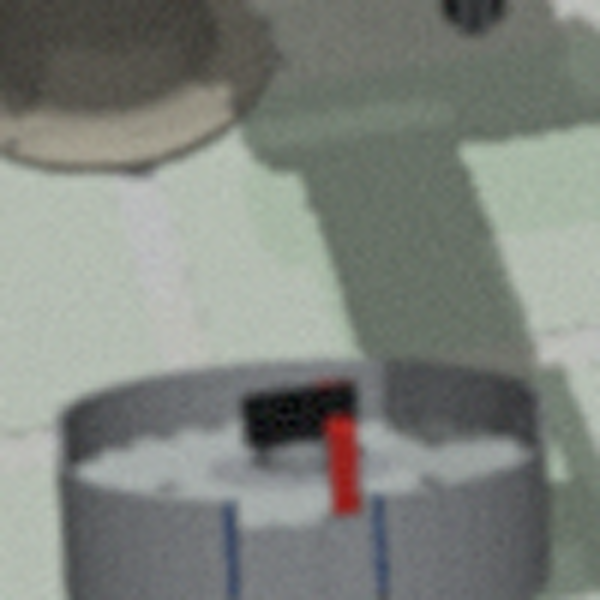

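View pics/t27.png

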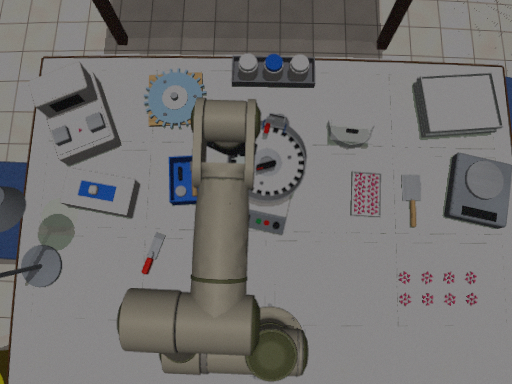

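Run:
```python
from h import *
print(r.get_obs()['time_s']); print(r.hand_in())
```

```text
29.2
the job is handed in; nothing more can be done
None
```

The disc stop is hanging on the counter's sill with its tongue in a disc pocket, and the clamp knob is turned to its end. I handed the job in at 29.2 s, with the arm clear and touching nothing.

**What I did**
- **Taking the stop:** I lifted the smaller red-handled stop off the kit wall. I then pulled it against that wall so it tipped about 35° in the fingers to match the bowl's lean.
- **Hooking it on:** I put the tongue into a pocket, slid the stop and disc to mid-sill, and lowered it until it rested on the sill. Then I let go.
- **Turning the knob:** With the closed fingers I pushed the downhill end of the bar anticlockwise. The stop ran to the left (+y) cheek and held the disc there.
- **End stop:** The bar stopped moving. I backed off and pushed again: the force rose to about 29 N with almost no movement, while earlier turning took roughly 10–17 N.

**Last checks**
- **Knob angle:** Measured against the disc's screws in the images, the knob turned about 89° ± 2–3°, against 91.7° for the full travel. That is slightly short but within the measuring error, so I relied on the two stalls as proof of the end.
- **Stop:** After the push it still sat at the same height on the sill, beside the left cheek. I could not see the tongue tip itself.
- **Sill height:** Contact came about 3–5 mm lower than my camera fit predicted, so I went by the contact force.
- **Forces:** The highest reported at the end of any move was about 33 N.
- **Other things:** Nothing else looked moved in the last top and wrist pictures.

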